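# Pack the ink case, clamp it and proof-pull its lid

### The arm

A 7-joint arm with a two-finger parallel gripper is mounted at the origin on the work surface. World frame = base frame: x ahead of the robot, y to its left, z up, the work surface at z = 0. Lengths are in mm, angles in rad, forces in N, time in s.
With the tool pointing down it reaches from about 425 to 875 mm from the base axis. Payload 8.4 kg.
Tool frame: the origin (TCP) lies on the centre line of the jaws, within the pads' length; the fingertips stand robot.finger_overhang ahead of it and the grasp point (between the pads) lies 5 mm behind it (robot.finger_overhang is the distance from the TCP to the fingertips, in mm); z points along the fingers, x is the direction in which the jaws open and shut, and the axes are right-handed (so a half turn about z gives the same grasp; the last joint's range is limited). The gripper opens to 85 mm and grips with 20 to 120 N. Pads are 22 mm wide; open, the fingers measure 114 mm over their backs; the gripper's body (76 mm by 85 mm) begins 54 mm behind the grasp point. The pads swing forward as they close: fully open they stand 13 mm farther back than shut.
Start: joints at [1.161, 0.333, 0.04, 1.465, -0.013, 1.343, -0.059], TCP at [198.761, -618.837, 245.308] pointing down, gripper open.
Joint ranges: [-2.58, 2.58], [-0.38, 2.09], [-1.3, 1.39], [0.25, 2.4], [-1.5, 4.64], [0.08, 2.09], [-2.65, 2.65]. Speed limits (rad/s): [2.22, 2.22, 2.79, 2.79, 3.14, 3.14, 3.14].

### API

Orientations are given as a unit quaternion [w, x, y, z].
In Python, from cell import robot gives the robot as it stands. The module is installed in compiled form; this text tells all that it offers.
- The arm moves only by the tool servo_tool, never from a script. Its argument "targets" is a list of rows, each a list of 3 entries, a list of its own where there are three numbers: the shift along the tool's x, y, z in m, then the turn about the tool's z in rad, then the finger opening in m, from 0 to 0.0854. A call has 1 to 10 rows; each row is the pose to reach, as a shift and turn from the pose commanded when the call began, along the tool's axes at that moment; what a row does not reach only later rows make up. A row lasts 1/12 s, in which the tool goes at most 41.7 mm and 7.16 degrees, less where a joint would pass 70% of its speed; a pose out of reach is approached as far as the arm can. A call with a gripper value outside its range is refused whole. The fingers move at their own pace and stop on an object; the grip force is fixed at half the most. Time passes only in rows, so rows that repeat a pose let the fingers close. It gives the time, the measured TCP pose, the force and the opening at its end, in the units of the state.
- robot.read_state(): the state, without advancing time (a new reading comes with each control period).
- robot.get_image(name): name is "scene" or "top" or "wrist"; returns the picture (480x640x3 uint8, red, green, blue); there is no depth.
- robot.get_calibration(name): a dict with "camera_matrix" (3x3 intrinsics, pixels), "T" (4x4, takes a point from camera to world coordinates). Camera axes: x right, y down, z forward; pixel columns grow to the right and rows downward; lengths in mm; the calibration is good to about 2 mm. The wrist camera is an equidistant fisheye: a pixel r from the principal point sees the ray r / f radians off the axis. A picture is of the moment at which its call begins: read the wrist's pose just before it. get_calibration takes no time and is no camera call; for the wrist camera it gives the pose at the moment of the call.
- robot.finish_job(): hands the job in, once; it reports no verdict.
The state is a dict: "time": time; "joint_positions": joint angles; "qvel": joint speeds; "joint_efforts": joint torques, N m; "ee_pos": TCP position; "ee_rot": TCP orientation; "force": force on the tool from outside, world axes, zero at the start; "moment": the same for the moment, N m; "gripper_width": finger opening in mm.
Only numpy, scipy, OpenCV 4.12 (cv2) and the standard library are available. Lean on these libraries where they do the work, as an engineer would, in place of code of your own. Each camera call takes 0.05 s, during which the arm holds its last target. There are 200 camera calls.

### The job

Take the empty copper tin out of the green clip-top case and stand it in the white tray, and stand every labelled ink tin from the bench upright on the floor of the case. Close the lid, swing the red-knobbed wire bail up over the lid's lip until it snaps past centre, and prove the clamp: pull the yellow gauge handle straight out of the lid until its black pointer is level with the red marker, hold it there for at least a second without pulling well past the marker, and guide it all the way back in without letting it snap. Leave the ink roller, tape roll and amber bottle where they are.

Things in the scene. Friction and masses are not known exactly. Their poses are not given: they have to be found in the camera images.
- case_floor (a point): Centre of the inner floor of the green case, 22 mm above the bench. The case is fixed to the bench, outside 190 mm (x) x 250 mm (y), walls 6 mm thick, rim 85 mm above the bench (inside 178 x 238 x 63 mm deep). Axes: -x is the case's front (bail and lid-knob side), +x its hinge side, z up. Four tins fit, e.g. at x +-42, y +-55 mm.
- lid (a joint): Lid angle, rad: 0 shut, about 1.65 to 1.80 at the start (leaning back past upright), limit 2.0. The hinge has a little friction (0.2 N m); the lid with gauge weighs about 0.4 kg and falls shut if let go half-way.
- lid_hinge (a point): Middle of the lid's hinge line, which runs along the case's y, 86 mm above the bench at the case's +x rim. The point turns with the lid; with the lid shut its axes are those of the case.
- lid_knob (a point): Centre of the black lid knob: a round bar 18 mm in diameter and 26 mm long lying along the case's y, on a 12 mm wide stem that sticks out of the lid's free edge, 222 mm from the hinge line and 60 mm to the case's +y; the lid's edge is 32 mm from it. Pinched on its two end faces it can turn between the fingers while the lid swings.
- bail (a joint): Angle of the wire bail, rad: 0 lying open in front of the case (its arm 0.15 rad below level), 1.82 fully closed (0.1 rad past upright, over the lid's lip). A spring of 0.1 N m or less holds it open below 0.95 and snaps it closed above that. It clamps only if the lid is shut first.
- bail_hinge (a point): Middle of the bail's pivot line, along the case's y, 12 mm in front of the case's front wall, 55 mm above the bench and 70 mm to the case's -y. Turns with the bail.
- bail_knob (a point): Centre of the red bail knob: a round bar 16 mm in diameter and 24 mm long along the case's y, 70 mm from the bail's pivot, at the end of an 8 mm wide tab. The wire loop behind it is 40 mm wide, its crossbar 46 mm from the pivot. Pinched on its two end faces it can turn between the fingers while the bail swings.
- gauge (a joint): How far the sprung gauge is pulled out of the lid, m: 0 home, limit 0.060. The spring pulls it back with 2 N at home plus 0.2 N per mm (7.5 to 11 N at the marker). An unclamped lid lifts before that.
- gauge_handle (a point): Centre of the yellow gauge handle, a block 16 mm (case x) x 32 mm (case y) x 24 mm high, over the middle of the lid. It slides along the lid's normal: with the lid shut straight up, at home 124 mm above the bench and 40 mm above the lid's top; 4 mm clear above the grey gauge base. A black pointer arm at the height of its centre reaches to the case's -y towards the scale plate. z is the pull direction.
- gauge_mark (a point): Centre of the red marker on the white scale plate, which stands on the lid 62 mm to the case's -y of the handle and rises 84 mm above the lid's top; do not touch it. z is the pull direction: the gauge is at the mark when handle centre and marker are level along z. The marker stands 28 to 45 mm above the handle's home.
- tin0_mid (a point): Centre of the ink tin with the black label and top: closed aluminium tin 52 mm in diameter, 42 mm tall, about 0.16 kg, standing on the bench; z is its axis. 2 to 4 of the tins are there (None if absent).
- tin1_mid (a point): Centre of the ink tin with the red label and top: closed aluminium tin 52 mm in diameter, 42 mm tall, about 0.16 kg, standing on the bench; z is its axis. 2 to 4 of the tins are there (None if absent).
- tin2_mid (a point): Centre of the ink tin with the blue label and top: closed aluminium tin 52 mm in diameter, 42 mm tall, about 0.16 kg, standing on the bench; z is its axis. 2 to 4 of the tins are there (None if absent).
- tin3_mid (a point): Centre of the ink tin with the orange label and top: closed aluminium tin 52 mm in diameter, 42 mm tall, about 0.16 kg, standing on the bench; z is its axis. 2 to 4 of the tins are there (None if absent).
- empty_mid (a point): Centre of the empty tin: bare copper-coloured, no label, dark top, 52 mm in diameter, 42 mm tall, 0.06 kg, standing on the floor of the case at the start; z is its axis.
- tray_in (a point): Centre of the inner floor of the white tray for empties, 4 mm above the bench; the tray is fixed, 150 mm x 150 mm outside, 30 mm tall, walls 4 mm, its x and y along its sides.
- brayer: Bystander: ink roller lying on the bench, black rubber barrel 120 mm long, 40 mm thick, with handle (145 mm overall); origin under the barrel, which lies along its own y, the handle reaching 123 mm towards its -x. Leave alone.
- tape_roll: Bystander: roll of yellow tape lying flat, 100 mm across, 36 mm tall; origin under its centre. Leave alone.
- spirit: Bystander: upright amber bottle 64 mm in diameter, 150 mm tall; origin under its centre. Leave alone.

How it is judged:
By the outcome, as a careful person would: the job done as asked, in the order asked, and still so for the second after the job is handed in, with the robot touching nothing.
Of tin0, tin1, tin2, tin3 only 2 to 4 are there at a start; the rules pass over those that are not, and their reading is None.
At some moment in a run one of tin0, tin1, tin2, tin3 may be knocked a few centimetres aside while the robot is not near it.
It also fails if it takes over 208 s, if anything falls off the work surface, if the arm or the gripper's body presses on something with over 40 N, if the wrist force passes 120 N, or if a joint passes its speed limit or range.

## Working session

There is one attempt and no reset: what is moved stays moved. The work goes in short steps, Python scripts to look and compute and a tool call to move; the robot and the scene stay as the last step left them, time stands still between calls to the robot, and variables do not carry over. Pictures are saved under pics/ and viewed, about 12 in all and at most 16, crops included, and the job is handed in when it is done.

Besides the shell and the picture viewer there is one more tool, called by a JSON object that holds its "op" and its "data", one argument or row to a line. servo_tool: Moves the arm, as the interface text tells. Its arguments: {"type":"object","properties":{"targets":{"type":"array"}},"required":["targets"]}

```bash
mkdir -p pics; ls
cat > h.py <<'E'
import numpy as np, cv2
from cell import robot
from scipy.spatial.transform import Rotation as R
def save(cam,name):
    im=robot.get_image(cam); cv2.imwrite(f'pics/{name}.png',im[:,:,::-1]); return im
def ray(cal,u,v,fish=False):
    K=np.array(cal['camera_matrix']);T=np.array(cal['T'])
    x=(u-K[0,2])/K[0,0];y=(v-K[1,2])/K[1,1]
    if fish:
        r=np.hypot(x,y); s=np.sin(r)/r if r>1e-9 else 1; d=np.array([x*s,y*s,np.cos(r)])
    else: d=np.array([x,y,1.])
    return T[:3,3],T[:3,:3]@d
def onz(cal,u,v,z,fish=False):
    o,d=ray(cal,u,v,fish); return o+d*(z-o[2])/d[2]
def proj(cal,p,fish=False):
    K=np.array(cal['camera_matrix']);T=np.array(cal['T'])
    q=T[:3,:3].T@(np.array(p)-T[:3,3])
    if fish:
        th=np.arctan2(np.hypot(q[0],q[1]),q[2]); n=np.hypot(q[0],q[1])+1e-12; q=np.array([q[0]/n*th,q[1]/n*th,1])
    else: q=q/q[2]
    return K[0,0]*q[0]+K[0,2],K[1,1]*q[1]+K[1,2]
def tool():
    s=robot.read_state(); w,x,y,z=s['ee_rot']; return np.array(s['ee_pos']),R.from_quat([x,y,z,w]).as_matrix(),s
E
python3 - <<'E'
from h import *
save('scene','s0');save('top','t0')
s=robot.read_state();print(s);print(robot.finger_overhang)
for c in('scene','top','wrist'):print(c,robot.get_calibration(c))
print(tool()[1])
E
```

```text
pics
{'time': 0.1, 'joint_positions': array([ 1.160796  ,  0.33386891,  0.03988758,  1.46618957, -0.01340311,
        1.34333523, -0.05848802]), 'qvel': array([-0.00157888, -0.00136819,  0.00014735, -0.00290074,  0.0008838 ,
       -0.00022077,  0.00031132]), 'joint_efforts': array([ 5.59319116e-03, -6.60014820e+01,  1.37123778e+00, -4.06466603e+01,
        1.71795260e-02,  9.08218062e-03,  1.48086292e-05]), 'ee_pos': array([ 198.62783491, -618.47955018,  244.48857486]), 'ee_rot': array([-4.08851076e-04,  8.08023174e-01, -5.89150202e-01, -6.49509009e-04]), 'force': array([-0.24228743, -0.69383817, -0.2884059 ]), 'moment': array([-0.02856893, -0.00355362,  0.03148473]), 'gripper_width': 85.47379754541991}
14.0
scene {'camera_matrix': array([[584.83469273,   0.        , 329.88452087],
       [  0.        , 584.83469273, 245.68024989],
       [  0.        ,   0.        ,   1.        ]]), 'T': array([[ 2.37886162e-01,  5.45048187e-01, -8.03948163e-01,
         1.55445372e+03],
       [ 9.71209134e-01, -1.22600491e-01,  2.04259485e-01,
        -2.97091096e+02],
       [ 1.27668225e-02, -8
[... 648 characters left out ...]
  1.00000000e+00]])}
wrist {'camera_matrix': array([[371.64829954,   0.        , 325.95175179],
       [  0.        , 371.64829954, 242.35399949],
       [  0.        ,   0.        ,   1.        ]]), 'T': array([[ 3.06053676e-01, -9.02990957e-01, -3.01560075e-01,
         2.76262720e+02],
       [-9.52012991e-01, -2.90809996e-01, -9.53981702e-02,
        -5.94112073e+02],
       [-1.55299920e-03,  3.16286070e-01, -9.48662590e-01,
         3.73133183e+02],
       [ 0.00000000e+00,  0.00000000e+00,  0.00000000e+00,
         1.00000000e+00]])}
[[ 3.05803235e-01 -9.52094564e-01 -5.67887275e-04]
 [-9.52093502e-01 -3.05803745e-01  1.42603902e-03]
 [-1.53138605e-03  1.04594440e-04 -9.99998822e-01]]
```

View pics/s0.png

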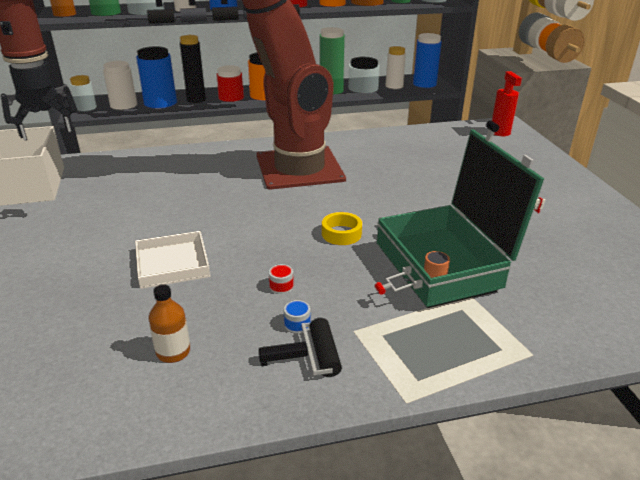

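View pics/t0.png

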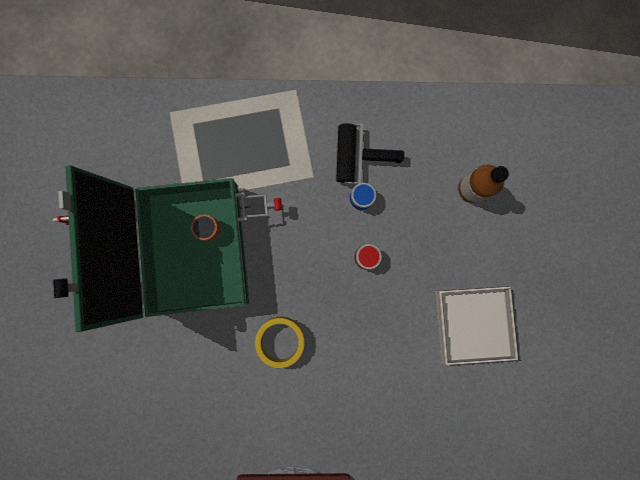

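Run:
```python
from h import *
im=cv2.imread('pics/t0.png');hsv=cv2.cvtColor(im,cv2.COLOR_BGR2HSV)
c=robot.get_calibration('top')
def blobs(lo,hi,mn=40):
    m=cv2.inRange(hsv,np.array(lo),np.array(hi))
    n,l,s,ce=cv2.connectedComponentsWithStats(m)
    return [(ce[i],s[i].tolist()) for i in range(1,n) if s[i,4]>mn]
for nm,lo,hi,z in [('red',(0,180,90),(5,255,255),42),('red2',(172,180,90),(180,255,255),42),('blue',(105,150,80),(125,255,255),42),('copper',(5,100,60),(14,210,255),64),('tray',(0,0,140),(40,40,255),30)]:
    for ce,s in blobs(lo,hi): print(nm,ce.round(1),s,onz(c,*ce,z).round(1))
m=cv2.inRange(hsv,(65,80,20),(90,255,255)); cv2.imwrite('pics/g.png',m)
for p in [(235,180),(246,305),(136,190),(143,316)]: print('rim',p,onz(c,*p,85).round(1))
for p in [(440,291),(512,288),(518,361),(446,365)]: print('tray',p,onz(c,*p,30).round(1))
print('bailknob',onz(c,278,204,50).round(1),'lidknob',onz(c,61,288,305).round(1), 'tape',onz(c,280,343,36),'brayer',onz(c,347,154,40))
x0=im[150:340,40:300];cv2.imwrite('pics/c0.png',cv2.resize(x0,None,fx=3,fy=3,interpolation=cv2.INTER_CUBIC))
```

```text
red [277.  203.4] [274, 198, 7, 12, 63] [666.   37.6  42. ]
red [368.4 256.2] [359, 246, 20, 21, 306] [ 558.4 -150.3   42. ]
blue [363.4 194.4] [354, 185, 20, 20, 321] [ 686.2 -140.8   42. ]
copper [483.1 180. ] [469, 165, 31, 30, 557] [ 714.1 -383.5   64. ]
copper [205.  227.6] [191, 215, 26, 26, 158] [612.6 178.1  64. ]
tray [245.5 138.1] [170, 90, 144, 100, 5448] [806.4 106.5  30. ]
tray [ 60.3 199.1] [59, 191, 4, 17, 43] [673.1 483.   30. ]
tray [476.8 325. ] [439, 287, 79, 78, 483] [ 418.6 -374.6   30. ]
tray [477.9 325.5] [446, 292, 65, 68, 3772] [ 417.5 -376.8   30. ]
rim (235, 180) [704.8 117.4  85. ]
rim (246, 305) [462.1  91.3  85. ]
rim (136, 190) [683.2 308.7  85. ]
rim (143, 316) [441.2 285.4  85. ]
tray (440, 291) [ 487.7 -299.9   30. ]
tray (512, 288) [ 494.2 -450.7   30. ]
tray (518, 361) [ 346.  -457.6   30. ]
tray (446, 365) [ 338.3 -308.9   30. ]
bailknob [663.4  35.   50. ] lidknob [500.3 322.7 305. ] tape [383.37816318  28.40510504  36.        ] brayer [ 771.86759061 -107.04141499   40.        ]
```

View pics/c0.png

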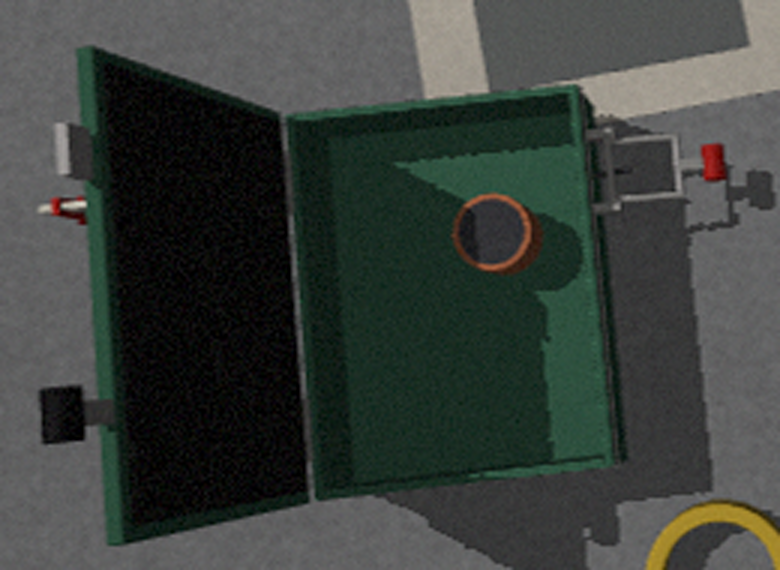

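{"op": "servo_tool", "data": {
  "targets": [
    [[-0.28, -0.28, 0], 0, 0.085],
    [[-0.28, -0.28, 0], 0, 0.085],
    [[-0.28, -0.28, 0], 0, 0.085],
    [[-0.28, -0.28, 0], 0, 0.085],
    [[-0.28, -0.28, 0], 0, 0.085],
    [[-0.28, -0.28, 0], 0, 0.085],
    [[-0.28, -0.28, 0], 0, 0.085],
    [[-0.28, -0.28, 0], 0, 0.085],
    [[-0.28, -0.28, 0], 0, 0.085],
    [[-0.28, -0.28, 0], 0, 0.085]
  ]
}}

```text
time: 0.93
ee_pos: [381.7, -261.8, 245.4]
ee_rot: [-0.0, 0.809, -0.587, -0.0]
force: [0.4, -0.5, -0.2]
gripper_width: 85.1
```

```bash
cat >> h.py <<'E'
CA=np.radians(96.1); CX=np.array([np.cos(CA),np.sin(CA),0]);CY=np.array([-np.sin(CA),np.cos(CA),0]);CC=np.array([572.8,200.7,0])
def case(x,y,z): return CC+x*CX+y*CY+np.array([0,0,z])
def go(p,jaw=None):
    """tool-frame shift (m) and turn to bring TCP to p, jaw axis (world deg, mod 180) """
    e,M,s=tool(); d=M.T@(np.array(p)-e)/1000; t=None
    if jaw is not None:
        a=np.degrees(np.arctan2(M[1,0],M[0,0])); t=-np.radians((jaw-a+90)%180-90)
    print('t',round(s['time'],2),'at',e.round(1),'w',round(s['gripper_width'],1),'F',s['force'].round(1),'shift',d.round(4),'turn',t,'q',s['joint_positions'].round(2))
E
python3 -c "
from h import *
go((612.6,178,245),6.1)"
```

```text
t 0.93 at [ 381.7 -261.8  245.4] w 85.1 F [ 0.4 -0.5 -0.2] shift [-0.3464 -0.356   0.0008] turn -1.3616903611460778 q [ 0.78 -0.04 -0.27  1.89 -0.01  1.29 -0.74]
```

{"op": "servo_tool", "data": {
  "targets": [
    [[-0.346, -0.356, 0], -1.36, 0.085],
    [[-0.346, -0.356, 0], -1.36, 0.085],
    [[-0.346, -0.356, 0], -1.36, 0.085],
    [[-0.346, -0.356, 0], -1.36, 0.085],
    [[-0.346, -0.356, 0], -1.36, 0.085],
    [[-0.346, -0.356, 0], -1.36, 0.085],
    [[-0.346, -0.356, 0], -1.36, 0.085],
    [[-0.346, -0.356, 0], -1.36, 0.085],
    [[-0.346, -0.356, 0], -1.36, 0.085],
    [[-0.346, -0.356, 0], -1.36, 0.085]
  ]
}}

```text
time: 1.77
ee_pos: [575.9, 103.0, 245.2]
ee_rot: [0.0, 1.0, -0.002, -0.0]
force: [0.1, -0.1, 0.8]
gripper_width: 85.0
```

```bash
python3 -c "
from h import *
go((612.6,178,245),6.1)"
```

```text
t 1.77 at [575.9 103.  245.2] w 85.0 F [ 0.1 -0.1  0.8] shift [ 0.0364 -0.0752  0.0002] turn -0.11089269282844026 q [ 0.31  0.27 -0.67  1.6   0.17  1.33 -0.39]
```

{"op": "servo_tool", "data": {
  "targets": [
    [[0.036, -0.075, 0.0], -0.11, 0.085],
    [[0.036, -0.075, 0.0], -0.11, 0.085],
    [[0.036, -0.075, 0.06], -0.11, 0.085],
    [[0.036, -0.075, 0.06], -0.11, 0.085],
    [[0.036, -0.075, 0.06], -0.11, 0.085],
    [[0.036, -0.075, 0.06], -0.11, 0.085]
  ]
}}

```text
time: 2.27
ee_pos: [611.6, 175.4, 184.4]
ee_rot: [0.0, 0.999, 0.05, -0.001]
force: [-0.1, -0.1, -0.5]
gripper_width: 84.6
```

Run:
```python
from h import *
go((612.6,178,54),6.1)
c=robot.get_calibration('wrist');im=save('wrist','w1')
hsv=cv2.cvtColor(im,cv2.COLOR_RGB2HSV)
m=cv2.inRange(hsv,(5,100,60),(14,210,255));n,l,s,ce=cv2.connectedComponentsWithStats(m)
print([(ce[i].round(1),s[i].tolist()) for i in range(1,n) if s[i,4]>60])
print(proj(c,(612.6,178.1,64),True))
for x,y in((-89,-119),(89,-119),(89,119),(-89,119)):print((x,y),np.round(proj(c,case(x,y,85),True)))
```

```text
t 2.27 at [611.6 175.4 184.4] w 84.6 F [-0.1 -0.1 -0.5] shift [ 0.0017 -0.0026  0.1304] turn -0.006618711527807772 q [ 0.17  0.43 -0.69  1.55  0.28  1.27 -0.45]
[(array([328.1, 218.5]), [293, 187, 72, 80, 1563])]
(np.float64(328.08691956996165), np.float64(236.05147076864245))
(-89, -119) [440. 325.]
(89, -119) [459.  69.]
(89, 119) [98. 86.]
(-89, 119) [131. 321.]
```

View pics/w1.png

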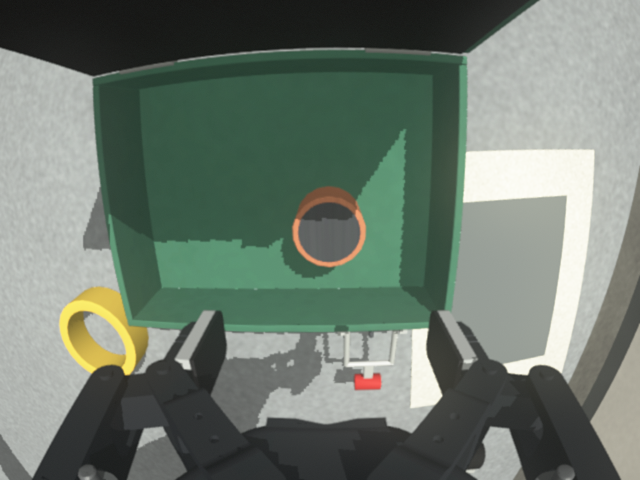

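{"op": "servo_tool", "data": {
  "targets": [
    [[0.002, -0.005, 0.04], 0, 0.085],
    [[0.002, -0.005, 0.08], 0, 0.085],
    [[0.002, -0.005, 0.11], 0, 0.085],
    [[0.002, -0.005, 0.132], 0, 0.085],
    [[0.002, -0.005, 0.132], 0, 0.085],
    [[0.002, -0.005, 0.132], 0, 0.05],
    [[0.002, -0.005, 0.132], 0, 0.04],
    [[0.002, -0.005, 0.132], 0, 0.04],
    [[0.002, -0.005, 0.132], 0, 0.04],
    [[0.002, -0.005, 0.132], 0, 0.04]
  ]
}}

```text
time: 3.15
ee_pos: [615.6, 181.6, 56.8]
ee_rot: [-0.0, 0.999, 0.05, 0.002]
force: [-0.8, -0.8, 7.8]
gripper_width: 50.0
```

```bash
sed -i 's/572.8,200.7,0/572.5,203.5,0/' h.py; python3 -c "
from h import *
go((417,-377,200),3)"
```

```text
t 3.15 at [615.6 181.6  56.8] w 50.0 F [-0.8 -0.8  7.8] shift [-0.2524  0.5361 -0.1447] turn 0.04719628726280272 q [ 0.13  0.56 -0.64  1.66  0.37  1.05 -0.53]
```

{"op": "servo_tool", "data": {
  "targets": [
    [[0, 0, -0.03], 0, 0.04],
    [[0, 0, -0.07], 0, 0.04],
    [[0, 0, -0.11], 0, 0.04],
    [[0, 0, -0.145], 0, 0.04],
    [[-0.02, 0.03, -0.145], 0, 0.04],
    [[-0.04, 0.07, -0.145], 0, 0.04],
    [[-0.06, 0.11, -0.145], 0, 0.04],
    [[-0.07, 0.15, -0.145], 0, 0.04],
    [[-0.09, 0.19, -0.145], 0, 0.04],
    [[-0.1, 0.225, -0.145], 0, 0.04]
  ]
}}

```text
time: 3.98
ee_pos: [536.6, -51.0, 200.5]
ee_rot: [0.001, 0.999, 0.05, 0.001]
force: [1.3, 0.1, -0.1]
gripper_width: 50.1
```

{"op": "servo_tool", "data": {
  "targets": [
    [[-0.02, 0.035, 0], 0, 0.04],
    [[-0.04, 0.07, 0], 0, 0.04],
    [[-0.05, 0.105, 0], 0, 0.04],
    [[-0.07, 0.14, 0], 0, 0.04],
    [[-0.09, 0.175, 0], 0, 0.04],
    [[-0.1, 0.21, 0], 0, 0.04],
    [[-0.12, 0.245, 0], 0.03, 0.04],
    [[-0.14, 0.28, 0], 0.05, 0.04],
    [[-0.15, 0.308, 0], 0.05, 0.04],
    [[-0.15, 0.308, 0], 0.05, 0.04]
  ]
}}

```text
time: 4.82
ee_pos: [415.5, -378.3, 200.0]
ee_rot: [0.002, 1.0, 0.021, 0.0]
force: [-0.7, -0.1, -0.3]
gripper_width: 50.1
```

```bash
python3 -c "
from h import *
go((417,-377,37),3)
save('wrist','w2')"
```

```text
t 4.82 at [ 415.5 -378.3  200. ] w 50.1 F [-0.7 -0.1 -0.3] shift [ 0.0015 -0.0019  0.163 ] turn -0.011146226565773788 q [ 0.98  0.21 -0.37  1.73  0.08  1.22  0.63]
```

View pics/w2.png

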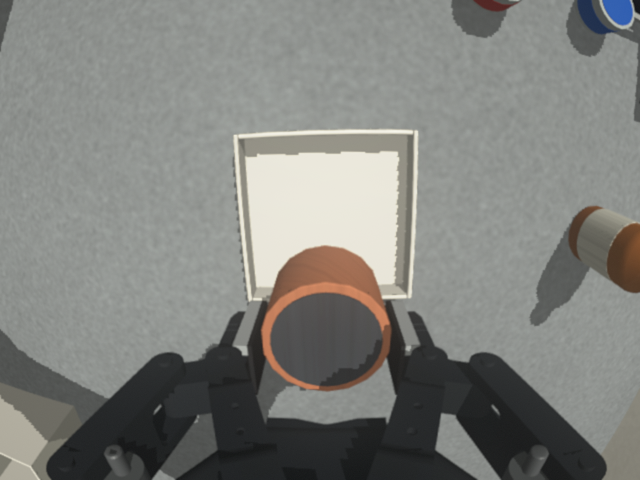

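{"op": "servo_tool", "data": {
  "targets": [
    [[0, -0.002, 0.04], 0, 0.04],
    [[0, -0.002, 0.08], 0, 0.04],
    [[0, -0.002, 0.115], 0, 0.04],
    [[0, -0.002, 0.14], 0, 0.04],
    [[0, -0.002, 0.154], 0, 0.04],
    [[0, -0.002, 0.161], 0, 0.04],
    [[0, -0.002, 0.162], 0, 0.04],
    [[0, -0.002, 0.162], 0, 0.06],
    [[0, -0.002, 0.162], 0, 0.08],
    [[0, -0.002, 0.162], 0, 0.08]
  ]
}}

```text
time: 5.7
ee_pos: [419.7, -369.1, 37.5]
ee_rot: [0.001, 1.0, 0.025, 0.001]
force: [-0.5, -0.2, -0.8]
gripper_width: 79.9
```

{"op": "servo_tool", "data": {
  "targets": [
    [[0, 0, 0], 0, 0.085],
    [[0, 0, -0.03], 0, 0.085],
    [[0, 0, -0.07], 0, 0.085],
    [[0, 0, -0.11], 0, 0.085],
    [[0, 0, -0.15], 0, 0.085],
    [[0, 0, -0.16], 0, 0.085]
  ]
}}

```text
time: 6.2
ee_pos: [421.0, -370.6, 203.5]
ee_rot: [0.003, 1.0, 0.025, 0.003]
force: [0.2, 0.3, 0.6]
gripper_width: 85.1
```

```bash
cat > tins.py <<'E'
from h import *
def tins(cam,tag):
    fish=cam=='wrist'; c=robot.get_calibration(cam); im=save(cam,tag); hsv=cv2.cvtColor(im,cv2.COLOR_RGB2HSV)
    for nm,lo,hi,z in [('red',(0,180,90),(5,255,255),42),('blue',(105,150,80),(125,255,255),42),('copper',(5,100,60),(14,210,255),46)]:
        n,l,s,ce=cv2.connectedComponentsWithStats(cv2.inRange(hsv,lo,hi))
        for i in range(1,n):
            if s[i,4]>100: print(nm,ce[i].round(1),s[i].tolist(),onz(c,*ce[i],z,fish).round(1))
E
python3 -c "
from tins import *
go((560,-150,200),0)
tins('top','t1')"
```

```text
t 6.2 at [ 421.  -370.6  203.5] w 85.1 F [0.2 0.3 0.6] shift [ 0.1498 -0.2133  0.0031] turn 0.050216694578149715 q [ 0.98  0.2  -0.38  1.73  0.08  1.22  0.63]
red [368.5 256.1] [359, 246, 20, 21, 302] [ 558.6 -150.4   42. ]
blue [363.4 194.4] [354, 185, 20, 20, 321] [ 686.2 -140.8   42. ]
copper [483.  180.6] [469, 165, 30, 30, 585] [ 716.8 -390.5   46. ]
copper [469.3 322.3] [458, 311, 31, 27, 292] [ 425.6 -353.5   46. ]
```

{"op": "servo_tool", "data": {
  "targets": [
    [[0.02, -0.03, 0], 0, 0.085],
    [[0.05, -0.07, 0.02], 0, 0.085],
    [[0.075, -0.107, 0.05], 0, 0.085],
    [[0.1, -0.14, 0.08], 0, 0.085],
    [[0.12, -0.18, 0.1], 0, 0.085],
    [[0.14, -0.2, 0.1], 0, 0.085],
    [[0.148, -0.213, 0.1], 0, 0.085],
    [[0.148, -0.213, 0.1], 0, 0.085],
    [[0.148, -0.213, 0.1], 0, 0.085]
  ]
}}

```text
time: 7.0
ee_pos: [556.5, -145.7, 95.5]
ee_rot: [-0.001, 1.0, 0.028, -0.0]
force: [0.4, -0.8, 1.0]
gripper_width: 84.7
```

```bash
python3 -c "
from tins import *
tins('wrist','w3')
go((558.5,-150.4,32))"
```

```text
red [325.3 292.3] [289, 257, 70, 65, 2810] [ 556.7 -153.9   42. ]
blue [517.6 229.7] [502, 223, 40, 19, 350] [ 662.4 -111.9   42. ]
blue [537.3 277.5] [509, 246, 58, 64, 2837] [ 684.2 -140.6   42. ]
copper [162.7 462.5] [137, 442, 50, 38, 1238] [ 432.1 -321.6   46. ]
copper [477.6 464.8] [466, 458, 25, 14, 218] [ 689.4 -307.9   46. ]
t 7.05 at [ 555.9 -148.1   95.9] w 84.8 F [ 0.8 -0.4 -0.3] shift [0.0026 0.0025 0.0638] turn None q [ 0.61  0.36 -0.51  1.8   0.2   1.04  0.08]
```

{"op": "servo_tool", "data": {
  "targets": [
    [[0.002, 0.003, 0.03], 0, 0.085],
    [[0.002, 0.003, 0.055], 0, 0.085],
    [[0.002, 0.003, 0.063], 0, 0.085],
    [[0.002, 0.003, 0.063], 0, 0.07],
    [[0.002, 0.003, 0.063], 0, 0.05],
    [[0.002, 0.003, 0.063], 0, 0.04],
    [[0.002, 0.003, 0.063], 0, 0.04],
    [[0.002, 0.003, 0.063], 0, 0.04],
    [[0.002, 0.003, 0.063], 0, 0.04]
  ]
}}

```text
time: 7.8
ee_pos: [559.2, -152.5, 35.4]
ee_rot: [0.001, 1.0, 0.025, 0.001]
force: [-0.7, -0.5, 7.8]
gripper_width: 50.0
```

{"op": "servo_tool", "data": {
  "targets": [
    [[0, 0, -0.03], 0, 0.04],
    [[0, 0, -0.07], 0, 0.04],
    [[0, 0, -0.11], 0, 0.04],
    [[0, 0, -0.15], 0, 0.04],
    [[0, 0, -0.15], 0, 0.04]
  ]
}}

```text
time: 8.22
ee_pos: [562.0, -152.3, 192.7]
ee_rot: [0.002, 1.0, 0.025, 0.006]
force: [2.4, -0.6, -1.3]
gripper_width: 49.9
```

```bash
python3 -c "
from h import *
go(case(0,55,180),6.1); print(case(0,55,0),case(0,-50,0))"
```

```text
t 8.22 at [ 562.  -152.3  192.7] w 49.9 F [ 2.4 -0.6 -1.3] shift [-0.0267 -0.3518  0.0108] turn -0.05618035699799191 q [ 0.64  0.27 -0.53  1.69  0.15  1.21  0.12]
[517.81141307 197.65547608   0.        ] [622.21689721 208.81320357   0.        ]
```

{"op": "servo_tool", "data": {
  "targets": [
    [[0, -0.03, 0], 0, 0.04],
    [[-0.005, -0.07, 0], 0, 0.04],
    [[-0.008, -0.11, 0], 0, 0.04],
    [[-0.012, -0.15, 0], -0.05, 0.04],
    [[-0.015, -0.19, 0], -0.05, 0.04],
    [[-0.018, -0.23, 0], -0.05, 0.04],
    [[-0.021, -0.27, 0], -0.05, 0.04],
    [[-0.024, -0.31, 0], -0.05, 0.04],
    [[-0.026, -0.34, 0], -0.05, 0.04],
    [[-0.027, -0.352, 0], -0.05, 0.04]
  ]
}}

```text
time: 9.05
ee_pos: [511.8, 204.0, 184.3]
ee_rot: [-0.001, 0.999, 0.053, 0.001]
force: [0.3, 0.8, -1.7]
gripper_width: 49.9
```

{"op": "servo_tool", "data": {
  "targets": [
    [[0, 0, 0], 0, 0.04],
    [[0, 0, 0], 0, 0.04],
    [[0, 0, 0], 0, 0.04]
  ]
}}

```text
time: 9.3
ee_pos: [513.8, 196.9, 183.4]
ee_rot: [0.0, 0.999, 0.049, 0.0]
force: [0.3, -0.6, -2.1]
gripper_width: 50.7
```

```bash
python3 -c "
from h import *
go(case(0,55,57.5),6.1)"
```

```text
t 9.3 at [513.8 196.9 183.4] w 50.7 F [ 0.3 -0.6 -2.1] shift [ 0.0041 -0.0004  0.1259] turn -0.007789469953192973 q [ 0.21  0.25 -0.75  1.76  0.19  1.2  -0.5 ]
```

{"op": "servo_tool", "data": {
  "targets": [
    [[0.004, 0, 0.035], 0, 0.04],
    [[0.004, 0, 0.07], 0, 0.04],
    [[0.004, 0, 0.1], 0, 0.04],
    [[0.004, 0, 0.115], 0, 0.04],
    [[0.004, 0, 0.121], 0, 0.04],
    [[0.004, 0, 0.125], 0, 0.04],
    [[0.004, 0, 0.127], 0, 0.04],
    [[0.004, 0, 0.127], 0, 0.04],
    [[0.004, 0, 0.127], 0, 0.06],
    [[0.004, 0, 0.127], 0, 0.075]
  ]
}}

```text
time: 10.13
ee_pos: [518.6, 198.7, 57.7]
ee_rot: [-0.0, 0.999, 0.05, 0.001]
force: [-0.4, 0.3, -0.3]
gripper_width: 70.8
```

{"op": "servo_tool", "data": {
  "targets": [
    [[0, 0, 0], 0, 0.08],
    [[0, 0, -0.03], 0, 0.08],
    [[0, 0, -0.07], 0, 0.085],
    [[0, 0, -0.11], 0, 0.085],
    [[0, 0, -0.15], 0, 0.085],
    [[0, 0, -0.15], 0, 0.085]
  ]
}}

```text
time: 10.63
ee_pos: [520.6, 200.8, 214.9]
ee_rot: [-0.001, 0.999, 0.05, 0.006]
force: [2.3, 0.2, 1.8]
gripper_width: 84.8
```

```bash
python3 -c "
from tins import *
tins('top','t2')
go((686,-141,200),115)"
```

```text
blue [350.3 203.9] [341, 194, 20, 21, 325] [ 666.2 -113.5   42. ]
copper [483.5 180.7] [469, 165, 35, 31, 616] [ 716.6 -391.5   46. ]
copper [ 49.8 241.2] [42, 230, 17, 25, 116] [585.2 490.   46. ]
copper [ 34.1 274.8] [0, 240, 65, 65, 729] [518.1 516.6  46. ]
copper [ 62.8 270.1] [50, 253, 26, 34, 162] [527.7 460.9  46. ]
copper [ 11.7 278.5] [4, 267, 18, 26, 104] [510.8 559.7  46. ]
copper [ 58.2 309.3] [42, 295, 31, 29, 235] [450.5 465.5  46. ]
copper [469.3 322.4] [458, 311, 31, 27, 290] [ 425.4 -353.4   46. ]
copper [ 66.5 331.7] [51, 318, 36, 30, 221] [407. 447.  46.]
copper [ 41.5 371.1] [22, 332, 43, 81, 628] [331.5 490.7  46. ]
copper [ 74.7 374.2] [61, 363, 29, 25, 138] [325.5 426.7  46. ]
copper [ 76.4 400.9] [64, 390, 24, 26, 130] [274.9 420.6  46. ]
copper [ 19.7 413.1] [10, 402, 21, 23, 130] [252.6 527.2  46. ]
copper [ 50.1 430.6] [34, 411, 30, 45, 348] [219.6 467.4  46. ]
copper [ 86. 457.] [57, 430, 59, 50, 704] [170.4 396.8  46. ]
copper [ 62.6 467.6] [53, 455, 19, 25, 125] [151.2 440.   46. ]
t 10.68 at [519.6 200.  211.3] w 85.0 F [ 0.2 -0.  -1.2] shift [0.1314 0.3559 0.012 ] turn 1.2343897300315012 q [ 0.21  0.24 -0.76  1.72  0.17  1.25 -0.49]
```

{"op": "servo_tool", "data": {
  "targets": [
    [[0.01, 0.03, 0], -0.12, 0.085],
    [[0.024, 0.07, 0], -0.24, 0.085],
    [[0.038, 0.11, 0], -0.36, 0.085],
    [[0.052, 0.15, 0], -0.48, 0.085],
    [[0.066, 0.19, 0], -0.6, 0.085],
    [[0.08, 0.23, 0.0], -0.72, 0.085],
    [[0.094, 0.27, 0.0], -0.84, 0.085],
    [[0.105, 0.3, 0.0], -0.96, 0.085],
    [[0.114, 0.32, 0.0], -1.08, 0.085],
    [[0.115, 0.326, 0.0], -1.2, 0.085]
  ]
}}

```text
time: 11.52
ee_pos: [665.1, -120.3, 204.4]
ee_rot: [-0.0, 0.796, 0.605, -0.001]
force: [-0.7, -0.1, -1.3]
gripper_width: 85.2
```

{"op": "servo_tool", "data": {
  "targets": [
    [[0, 0, 0.03], -0.12, 0.085],
    [[0, 0, 0.06], -0.24, 0.085],
    [[0, 0, 0.09], -0.36, 0.085],
    [[0, 0, 0.09], -0.37, 0.085],
    [[0, 0, 0.09], -0.37, 0.085]
  ]
}}

```text
time: 11.93
ee_pos: [663.1, -114.3, 114.7]
ee_rot: [-0.002, 0.672, 0.74, -0.001]
force: [-0.1, -0.5, 1.6]
gripper_width: 85.5
```

```bash
python3 -c "
from tins import *
tins('wrist','w4')
go((666,-113.5,34),96)"
```

```text
blue [330.4 265.4] [294, 232, 73, 68, 3855] [ 662.7 -111.8   42. ]
copper [ 35.2 257.4] [8, 232, 42, 64, 786] [ 679.1 -324.    46. ]
t 11.98 at [ 664.4 -114.1  116.8] w 84.8 F [ 0.5 -0.2  0.9] shift [0.0003 0.0016 0.0828] turn -0.00939066852578091 q [ 0.67  0.6  -0.8   1.51  0.45  1.22  1.47]
```

View pics/w4.png

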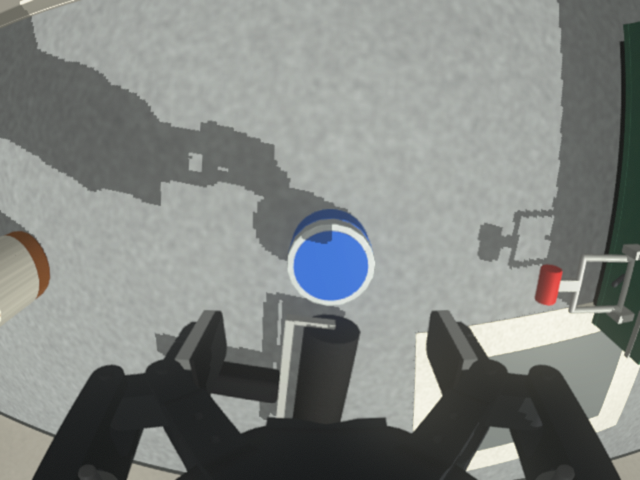

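{"op": "servo_tool", "data": {
  "targets": [
    [[0.001, 0.002, 0.03], 0, 0.085],
    [[0.001, 0.002, 0.06], 0, 0.085],
    [[0.001, 0.002, 0.078], 0, 0.085],
    [[0.001, 0.002, 0.083], 0, 0.085],
    [[0.001, 0.002, 0.083], 0, 0.06],
    [[0.001, 0.002, 0.083], 0, 0.04],
    [[0.001, 0.002, 0.083], 0, 0.04],
    [[0.001, 0.002, 0.083], 0, 0.04],
    [[0.001, 0.002, 0.083], 0, 0.04],
    [[0.001, 0.002, 0.083], 0, 0.04]
  ]
}}

```text
time: 12.82
ee_pos: [668.1, -112.9, 36.5]
ee_rot: [0.002, 0.671, 0.741, 0.001]
force: [-0.3, -0.4, 5.7]
gripper_width: 50.0
```

{"op": "servo_tool", "data": {
  "targets": [
    [[0, 0, -0.03], 0, 0.04],
    [[0, 0, -0.07], 0, 0.04],
    [[0, 0, -0.11], 0, 0.04],
    [[0, 0, -0.15], 0, 0.04],
    [[0, 0, -0.15], 0, 0.04],
    [[0, 0, -0.15], 0, 0.04]
  ]
}}

```text
time: 13.32
ee_pos: [668.1, -112.7, 188.0]
ee_rot: [0.003, 0.671, 0.741, 0.002]
force: [-0.1, 0.2, -2.5]
gripper_width: 49.8
```

```bash
python3 -c "
from h import *
go(case(0,-50,180),96)"
```

```text
t 13.32 at [ 668.1 -112.7  188. ] w 49.8 F [-0.1  0.2 -2.5] shift [ 0.3245 -0.014   0.0072] turn -0.006062447356899195 q [ 0.68  0.55 -0.83  1.44  0.41  1.33  1.5 ]
```

{"op": "servo_tool", "data": {
  "targets": [
    [[0.03, 0, 0], 0, 0.04],
    [[0.07, -0.003, 0], 0, 0.04],
    [[0.11, -0.005, 0], 0, 0.04],
    [[0.15, -0.007, 0], 0, 0.04],
    [[0.19, -0.009, 0], 0, 0.04],
    [[0.23, -0.01, 0], 0, 0.04],
    [[0.27, -0.012, 0], 0, 0.04],
    [[0.3, -0.014, 0], 0, 0.04],
    [[0.32, -0.014, 0], 0, 0.04],
    [[0.325, -0.014, 0], 0, 0.04]
  ]
}}

```text
time: 14.15
ee_pos: [617.7, 214.3, 182.9]
ee_rot: [-0.001, 0.669, 0.743, 0.0]
force: [-0.5, 0.6, -2.8]
gripper_width: 49.9
```

{"op": "servo_tool", "data": {
  "targets": [
    [[0, 0, 0], 0, 0.04],
    [[0, 0, 0], 0, 0.04],
    [[0, 0, 0], 0, 0.04]
  ]
}}

```text
time: 14.4
ee_pos: [620.7, 206.8, 182.8]
ee_rot: [0.0, 0.672, 0.74, -0.001]
force: [-0.1, -0.5, -2.1]
gripper_width: 50.2
```

```bash
python3 -c "
from h import *
go(case(0,-50,58.5),96)"
```

```text
t 14.4 at [620.7 206.8 182.8] w 50.2 F [-0.1 -0.5 -2.1] shift [0.002  0.0018 0.1243] turn -0.00798821746349839 q [ 0.25  0.53 -0.89  1.5   0.42  1.32  0.99]
```

{"op": "servo_tool", "data": {
  "targets": [
    [[0.002, 0.002, 0.035], 0, 0.04],
    [[0.002, 0.002, 0.07], 0, 0.04],
    [[0.002, 0.002, 0.1], 0, 0.04],
    [[0.002, 0.002, 0.113], 0, 0.04],
    [[0.002, 0.002, 0.12], 0, 0.04],
    [[0.002, 0.002, 0.124], 0, 0.04],
    [[0.002, 0.002, 0.126], 0, 0.04],
    [[0.002, 0.002, 0.126], 0, 0.04],
    [[0.002, 0.002, 0.126], 0, 0.06],
    [[0.002, 0.002, 0.126], 0, 0.075]
  ]
}}

```text
time: 15.23
ee_pos: [622.8, 211.7, 58.9]
ee_rot: [0.001, 0.671, 0.741, 0.001]
force: [0.4, 0.2, -0.0]
gripper_width: 70.3
```

{"op": "servo_tool", "data": {
  "targets": [
    [[0, 0, 0], 0, 0.08],
    [[0, 0, -0.03], 0, 0.08],
    [[0, 0, -0.07], 0, 0.08],
    [[0, 0, -0.11], 0, 0.08],
    [[0, 0, -0.15], 0, 0.08],
    [[0, 0, -0.19], 0, 0.08],
    [[0, 0, -0.22], 0, 0.08],
    [[0, 0, -0.22], 0, 0.08]
  ]
}}

```text
time: 15.9
ee_pos: [623.7, 213.1, 285.5]
ee_rot: [0.002, 0.671, 0.741, 0.005]
force: [0.3, 1.1, 0.6]
gripper_width: 80.3
```

Run:
```python
from h import *
im=save('top','t3');cv2.imwrite('pics/t3s.png',im[:,:,::-1])
save('scene','s3')
h=case(95,60,86)
for a in (1.72,1.72): k=h+222*(-np.cos(a)*CX)+np.array([0,0,222*np.sin(a)]);
print('knob',k); go(k+[0,0,60],6.1)
```

```text
knob [499.23787382 324.39986545 305.53352805]
t 16.0 at [622.4 211.8 279.2] w 79.9 F [-0.5  0.1  0.2] shift [ 0.1243 -0.1111 -0.0867] turn 1.5636458528895363 q [ 0.24  0.48 -0.92  1.36  0.38  1.48  1.02]
```

View pics/s3.png

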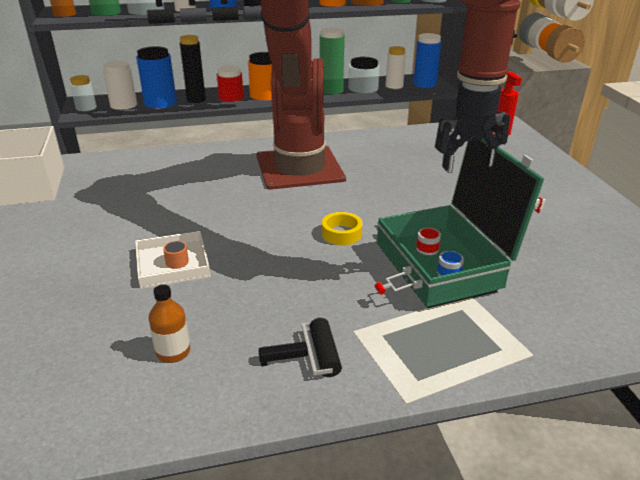

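{"op": "servo_tool", "data": {
  "targets": [
    [[0, 0, -0.04], 0.12, 0.08],
    [[0, 0, -0.08], 0.24, 0.08],
    [[0.01, -0.01, -0.1], 0.36, 0.08],
    [[0.04, -0.03, -0.1], 0.48, 0.08],
    [[0.06, -0.05, -0.1], 0.6, 0.08],
    [[0.08, -0.07, -0.1], 0.72, 0.08],
    [[0.1, -0.09, -0.1], 0.84, 0.08],
    [[0.11, -0.1, -0.1], 0.96, 0.08],
    [[0.12, -0.105, -0.1], 1.08, 0.08],
    [[0.124, -0.111, -0.1], 1.2, 0.08]
  ]
}}

```text
time: 16.83
ee_pos: [497.8, 324.7, 375.9]
ee_rot: [0.0, 0.973, 0.231, -0.001]
force: [0.2, -0.3, 0.2]
gripper_width: 80.1
```

{"op": "servo_tool", "data": {
  "targets": [
    [[0, 0, 0], 0.12, 0.08],
    [[0, 0, 0], 0.24, 0.08],
    [[0, 0, 0], 0.36, 0.08],
    [[0, 0, 0], 0.36, 0.08],
    [[0, 0, 0], 0.36, 0.08]
  ]
}}

```text
time: 17.25
ee_pos: [499.0, 323.3, 376.2]
ee_rot: [0.0, 0.998, 0.057, -0.001]
force: [0.6, 0.7, -0.6]
gripper_width: 79.9
```

Run:
```python
from h import *
k=(499.2,324.4,305.5)
c=robot.get_calibration('wrist'); save('wrist','w5'); print(proj(c,k,True)); go((499.2,324.4,300.5),6.1)
for dy in(-13,13): print(proj(c,np.array(k)+dy*CY,True))
```

```text
(np.float64(326.4082138131648), np.float64(264.4758142160427))
t 17.3 at [499.1 323.4 376.4] w 80.1 F [-0.8  0.  -0.2] shift [ 0.0003 -0.0011  0.0759] turn 0.007839122523511361 q [-0.05  0.26 -0.75  1.35  0.18  1.6  -0.67]
(np.float64(348.88538802083366), np.float64(264.61300766625214))
(np.float64(303.92295752662653), np.float64(264.2846279353657))
```

View pics/w5.png

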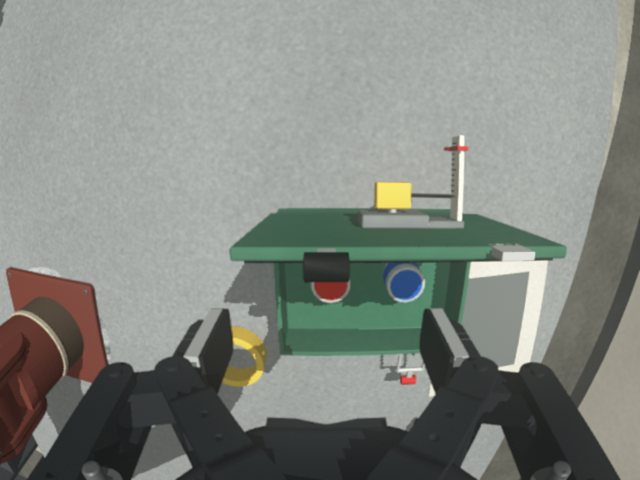

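{"op": "servo_tool", "data": {
  "targets": [
    [[0, 0.001, 0.03], 0, 0.08],
    [[0, 0.001, 0.055], 0, 0.08],
    [[0, 0.001, 0.07], 0, 0.08],
    [[0, 0.001, 0.075], 0, 0.08],
    [[0, 0.001, 0.075], 0, 0.06],
    [[0, 0.001, 0.075], 0, 0.04],
    [[0, 0.001, 0.075], 0, 0.02],
    [[0, 0.001, 0.075], 0, 0.015],
    [[0, 0.001, 0.075], 0, 0.015],
    [[0, 0.001, 0.075], 0, 0.015]
  ]
}}

```text
time: 18.13
ee_pos: [499.0, 323.3, 303.6]
ee_rot: [-0.001, 0.998, 0.055, 0.0]
force: [-3.4, 0.4, 6.6]
gripper_width: 25.1
```

Run:
```python
from h import *
go((499.2,324.4,300.5),6.1)
e,M,s=tool(); h=case(95,60,86)
d=e-h; r=np.array([-d@CX,d[2]+5]); print(np.hypot(*r)); a0=np.arctan2(r[1],r[0]);print(a0)
for n in range(1,31):
    a=a0*(1-n/30); p=h-222*np.cos(a)*CX+np.array([0,0,222*np.sin(a)-5]); p0=h-222*np.cos(a0)*CX+np.array([0,0,222*np.sin(a0)-5])
    print(n,round(a,3),(M.T@(p-p0)/1000).round(3))
```

```text
t 18.13 at [499.  323.3 303.6] w 25.1 F [-3.4  0.4  6.6] shift [ 0.0004 -0.001   0.0031] turn 0.004546975423834578 q [-0.04  0.28 -0.75  1.49  0.19  1.45 -0.68]
224.89807744829747
1.7134698826470467
1 1.656 [-0.     0.013 -0.001]
2 1.599 [-0.     0.025 -0.002]
3 1.542 [-0.     0.038 -0.002]
4 1.485 [-0.     0.051 -0.001]
5 1.428 [-0.     0.063 -0.   ]
6 1.371 [-0.     0.076  0.002]
7 1.314 [-0.     0.088  0.005]
8 1.257 [-0.     0.1    0.009]
9 1.199 [-0.001  0.112  0.013]
10 1.142 [-0.001  0.124  0.018]
11 1.085 [-0.001  0.135  0.023]
12 1.028 [-0.001  0.146  0.03 ]
13 0.971 [-0.001  0.157  0.036]
14 0.914 [-0.001  0.167  0.044]
15 0.857 [-0.001  0.177  0.052]
16 0.8 [-0.001  0.186  0.06 ]
17 0.743 [-0.001  0.195  0.069]
18 0.685 [-0.001  0.204  0.079]
19 0.628 [-0.001  0.211  0.089]
20 0.571 [-0.001  0.218  0.1  ]
21 0.514 [-0.001  0.225  0.11 ]
22 0.457 [-0.001  0.231  0.122]
23 0.4 [-0.001  0.236  0.133]
24 0.343 [-0.001  0.241  0.145]
25 0.286 [-0.001  0.245  0.157]
26 0.228 [-0.001  0.248  0.169]
27 0.171 [-0.001  0.25   0.182]
28 0.114 [-0.001  0.252  0.194]
29 0.057 [-0.001  0.253  0.207]
30 0.0 [-0.001  0.254  0.219]
```

{"op": "servo_tool", "data": {
  "targets": [
    [[0, 0.013, -0.001], 0, 0.015],
    [[0, 0.025, -0.002], 0, 0.015],
    [[0, 0.038, -0.002], 0, 0.015],
    [[0, 0.051, -0.001], 0, 0.015],
    [[0, 0.063, 0], 0, 0.015],
    [[0, 0.076, 0.002], 0, 0.015],
    [[0, 0.088, 0.005], 0, 0.015],
    [[0, 0.1, 0.009], 0, 0.015],
    [[0, 0.112, 0.013], 0, 0.015],
    [[0, 0.124, 0.018], 0, 0.015]
  ]
}}

```text
time: 18.97
ee_pos: [513.4, 198.8, 285.5]
ee_rot: [-0.0, 0.998, 0.055, 0.001]
force: [-1.1, 0.1, 5.0]
gripper_width: 24.8
```

{"op": "servo_tool", "data": {
  "targets": [
    [[0, 0.011, 0.005], 0, 0.015],
    [[0, 0.022, 0.012], 0, 0.015],
    [[0, 0.033, 0.018], 0, 0.015],
    [[0, 0.043, 0.026], 0, 0.015],
    [[0, 0.053, 0.034], 0, 0.015],
    [[0, 0.062, 0.042], 0, 0.015],
    [[0, 0.071, 0.051], 0, 0.015],
    [[0, 0.08, 0.061], 0, 0.015],
    [[0, 0.087, 0.071], 0, 0.015],
    [[0, 0.094, 0.082], 0, 0.015]
  ]
}}

```text
time: 19.8
ee_pos: [524.4, 103.4, 202.4]
ee_rot: [0.001, 0.999, 0.054, 0.001]
force: [4.1, -5.5, 5.6]
gripper_width: 24.7
```

Run:
```python
from h import *
h=case(95,60,86); e,M,s=tool(); d=e-h; r=np.array([-d@CX,d[2]+3]); print(np.hypot(*r),np.arctan2(r[1],r[0]))
go(case(95-222,60,83),6.1)
```

```text
223.89199179819397 0.562509504109617
t 19.8 at [524.4 103.4 202.4] w 24.7 F [ 4.1 -5.5  5.6] shift [-0.0019  0.0324  0.1195] turn 0.0015805449616315922 q [ 0.28  0.18 -0.62  1.78  0.11  1.22 -0.26]
```

Going well; finish the arc.

{"op": "servo_tool", "data": {
  "targets": [
    [[0, 0.007, 0.01], 0, 0.015],
    [[0, 0.013, 0.022], 0, 0.015],
    [[0, 0.018, 0.033], 0, 0.015],
    [[0, 0.023, 0.045], 0, 0.015],
    [[0, 0.027, 0.057], 0, 0.015],
    [[0, 0.03, 0.069], 0, 0.015],
    [[0, 0.032, 0.082], 0, 0.015],
    [[0, 0.034, 0.094], 0, 0.015],
    [[0, 0.035, 0.105], 0, 0.015],
    [[0, 0.035, 0.113], 0, 0.015]
  ]
}}

```text
time: 20.63
ee_pos: [528.5, 69.0, 88.5]
ee_rot: [0.001, 0.999, 0.054, 0.001]
force: [7.3, -5.2, 1.7]
gripper_width: 25.2
```

{"op": "servo_tool", "data": {
  "targets": [
    [[0, 0, 0.003], 0, 0.015],
    [[0, 0, 0.006], 0, 0.015],
    [[0, 0, 0.009], 0, 0.015],
    [[0, 0, 0.009], 0, 0.015]
  ]
}}

```text
time: 20.97
ee_pos: [528.6, 69.0, 81.5]
ee_rot: [0.001, 0.999, 0.054, 0.001]
force: [1.9, -7.5, 13.9]
gripper_width: 24.7
```

Run:
```python
from h import *
h=case(95,60,86); e,M,s=tool(); d=e-h; r=np.array([-d@CX,d[2]+3]); print(np.hypot(*r),np.arctan2(r[1],r[0]))
go(case(95-222,60,83),6.1)
```

```text
224.0634082937298 -0.006915202005148018
t 20.97 at [528.6  69.   81.5] w 24.7 F [ 1.9 -7.5 13.9] shift [-0.002  -0.0021 -0.0016] turn 0.0021521161501731195 q [ 0.29  0.3  -0.58  1.91  0.2   0.98 -0.27]
```

{"op": "servo_tool", "data": {
  "targets": [
    [[0, 0, 0], 0, 0.03],
    [[0, 0, 0], 0, 0.05],
    [[0, 0, 0], 0, 0.06],
    [[0, 0, -0.03], 0, 0.06],
    [[0, 0, -0.06], 0, 0.06],
    [[0, 0, -0.09], 0, 0.06],
    [[0, 0, -0.09], 0, 0.06],
    [[0, 0, -0.09], 0, 0.06]
  ]
}}

```text
time: 21.63
ee_pos: [527.7, 71.4, 171.4]
ee_rot: [0.0, 0.998, 0.055, 0.001]
force: [-1.4, 0.0, 0.2]
gripper_width: 60.2
```

Run:
```python
from h import *
go(case(-176.2,-70,120),6.1)
```

```text
t 21.63 at [527.7  71.4 171.4] w 60.2 F [-1.4  0.   0.2] shift [0.1283 0.0501 0.0518] turn 0.003818113801390625 q [ 0.32  0.2  -0.6   1.82  0.12  1.16 -0.21]
```

{"op": "servo_tool", "data": {
  "targets": [
    [[0.02, 0.02, 0], 0, 0.06],
    [[0.05, 0.04, 0], 0, 0.06],
    [[0.08, 0.05, 0.01], 0, 0.06],
    [[0.11, 0.05, 0.03], 0, 0.06],
    [[0.128, 0.05, 0.05], 0, 0.06],
    [[0.128, 0.05, 0.052], 0, 0.06],
    [[0.128, 0.05, 0.052], 0, 0.06],
    [[0.128, 0.05, 0.052], 0, 0.06]
  ]
}}

```text
time: 22.3
ee_pos: [658.6, 35.9, 117.3]
ee_rot: [-0.0, 0.998, 0.055, -0.001]
force: [0.4, -0.1, 0.3]
gripper_width: 59.6
```

Run:
```python
from h import *
go(case(-176.2,-70,45),6.1)
c=robot.get_calibration('wrist'); im=save('wrist','w6'); print(proj(c,case(-176.2,-70,44.5),True))
hsv=cv2.cvtColor(im,cv2.COLOR_RGB2HSV)
n,l,s,ce=cv2.connectedComponentsWithStats(cv2.inRange(hsv,(0,150,70),(5,255,255))|cv2.inRange(hsv,(174,150,70),(180,255,255)))
for i in range(1,n):
    if s[i,4]>60: print(ce[i].round(1),s[i].tolist(),onz(c,*ce[i],48,True).round(1))
```

```text
t 22.3 at [658.6  35.9 117.3] w 59.6 F [ 0.4 -0.1  0.3] shift [0.0023 0.0004 0.0723] turn 0.004342189461091176 q [ 0.27  0.5  -0.53  1.56  0.26  1.16 -0.2 ]
(np.float64(329.76554218690603), np.float64(265.5726444292129))
[334.  265.9] [314, 253, 41, 25, 931] [663.1  37.2  48. ]
```

View pics/w6.png

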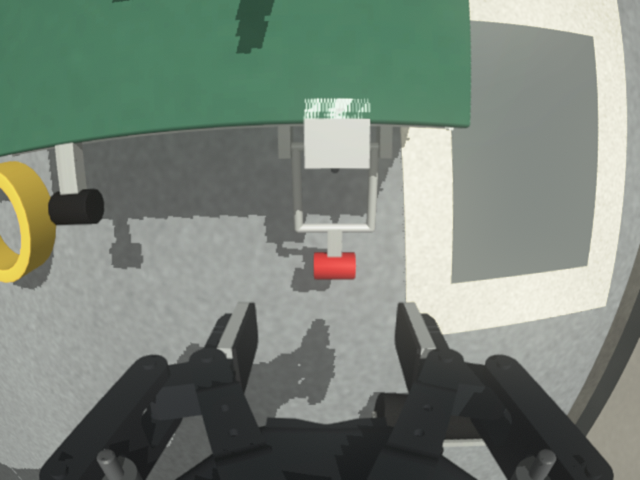

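{"op": "servo_tool", "data": {
  "targets": [
    [[0.004, 0, 0.03], 0, 0.06],
    [[0.004, 0, 0.06], 0, 0.06],
    [[0.004, 0, 0.07], 0, 0.06],
    [[0.004, 0, 0.072], 0, 0.06],
    [[0.004, 0, 0.072], 0, 0.04],
    [[0.004, 0, 0.072], 0, 0.02],
    [[0.004, 0, 0.072], 0, 0.015],
    [[0.004, 0, 0.072], 0, 0.015],
    [[0.004, 0, 0.072], 0, 0.015]
  ]
}}

```text
time: 23.1
ee_pos: [663.7, 35.9, 48.7]
ee_rot: [0.0, 0.998, 0.055, 0.0]
force: [-7.5, -1.6, 10.7]
gripper_width: 22.5
```

Run:
```python
from h import *
go(case(-176.2,-70,45),6.1)
e,M,s=tool()
f=lambda t: -70*np.cos(t-.15)*CX+np.array([0,0,70*np.sin(t-.15)])
for n in range(1,21): print(n,round(1.82*n/20,2),(M.T@(f(1.82*n/20)-f(0))/1000).round(4))
```

```text
t 23.1 at [663.7  35.9  48.7] w 22.5 F [-7.5 -1.6 10.7] shift [-0.0029 -0.0002  0.0037] turn 0.0032162216546444532 q [ 0.25  0.58 -0.5   1.6   0.31  1.04 -0.23]
1 0.09 [-0.      0.0007 -0.0063]
2 0.18 [ 0.      0.0008 -0.0127]
3 0.27 [ 0.      0.0003 -0.019 ]
4 0.36 [ 0.     -0.0008 -0.0253]
5 0.45 [ 0.     -0.0024 -0.0315]
6 0.55 [ 0.     -0.0046 -0.0375]
7 0.64 [ 0.     -0.0073 -0.0432]
8 0.73 [ 0.     -0.0106 -0.0487]
9 0.82 [ 0.0001 -0.0143 -0.0539]
10 0.91 [ 0.0001 -0.0184 -0.0587]
11 1.0 [ 0.0001 -0.023  -0.0631]
12 1.09 [ 0.0001 -0.028  -0.0671]
13 1.18 [ 0.0001 -0.0333 -0.0706]
14 1.27 [ 0.0001 -0.0389 -0.0736]
15 1.36 [ 0.0002 -0.0448 -0.0761]
16 1.46 [ 0.0002 -0.0508 -0.0781]
17 1.55 [ 0.0002 -0.0571 -0.0794]
18 1.64 [ 0.0002 -0.0634 -0.0803]
19 1.73 [ 0.0002 -0.0697 -0.0805]
20 1.82 [ 0.0003 -0.0761 -0.0802]
```

{"op": "servo_tool", "data": {
  "targets": [
    [[0, 0.001, -0.006], 0, 0.015],
    [[0, 0.001, -0.013], 0, 0.015],
    [[0, 0, -0.019], 0, 0.015],
    [[0, -0.001, -0.025], 0, 0.015],
    [[0, -0.002, -0.0315], 0, 0.015],
    [[0, -0.005, -0.0375], 0, 0.015],
    [[0, -0.007, -0.043], 0, 0.015],
    [[0, -0.011, -0.049], 0, 0.015],
    [[0, -0.014, -0.054], 0, 0.015],
    [[0, -0.0185, -0.0585], 0, 0.015]
  ]
}}

```text
time: 23.93
ee_pos: [661.4, 54.0, 105.1]
ee_rot: [0.0, 0.998, 0.055, -0.0]
force: [-2.6, -1.1, -9.5]
gripper_width: 21.8
```

{"op": "servo_tool", "data": {
  "targets": [
    [[0, -0.0045, -0.0045], 0, 0.015],
    [[0, -0.0095, -0.0085], 0, 0.015],
    [[0, -0.015, -0.012], 0, 0.015],
    [[0, -0.0205, -0.015], 0, 0.015],
    [[0, -0.0265, -0.0175], 0, 0.015],
    [[0, -0.0325, -0.0195], 0, 0.015],
    [[0, -0.0385, -0.021], 0, 0.015],
    [[0, -0.045, -0.022], 0, 0.015],
    [[0, -0.051, -0.022], 0, 0.015],
    [[0, -0.0575, -0.0215], 0, 0.015]
  ]
}}

```text
time: 24.77
ee_pos: [655.3, 110.6, 128.3]
ee_rot: [0.001, 0.999, 0.054, -0.0]
force: [-11.4, -5.5, 11.4]
gripper_width: 20.5
```

Run:
```python
from h import *
go(case(-107+6.9,-70,129),6.1)
```

```text
t 24.77 at [655.3 110.6 128.3] w 20.5 F [-11.4  -5.5  11.4] shift [-0.0025 -0.0011 -0.0007] turn 0.002449159597406301 q [ 0.17  0.5  -0.54  1.54  0.27  1.18 -0.32]
```

{"op": "servo_tool", "data": {
  "targets": [
    [[0, 0, 0], 0, 0.015],
    [[0, 0, 0], 0, 0.015],
    [[0, 0, 0], 0, 0.03],
    [[0, 0, 0], 0, 0.045],
    [[0, 0, -0.03], 0, 0.045],
    [[0, 0, -0.07], 0, 0.045],
    [[0, 0, -0.1], 0, 0.045],
    [[0, 0, -0.1], 0, 0.045],
    [[0, 0, -0.1], 0, 0.045]
  ]
}}

```text
time: 25.52
ee_pos: [657.6, 112.3, 230.4]
ee_rot: [-0.001, 0.998, 0.055, 0.004]
force: [0.4, -0.3, -0.7]
gripper_width: 44.7
```

Run:
```python
from h import *
c=robot.get_calibration('wrist'); save('wrist','w7'); print(proj(c,case(-100,-70,124.7),True))
go(case(0,0,128),96.1)
```

```text
(np.float64(317.12622119251057), np.float64(246.9759193305539))
t 25.57 at [656.6 111.8 228.2] w 44.9 F [-0.2 -0.2 -0.2] shift [-0.074  -0.1003  0.0999] turn -1.567519290098909 q [ 0.18  0.43 -0.56  1.42  0.23  1.35 -0.29]
```

View pics/w7.png

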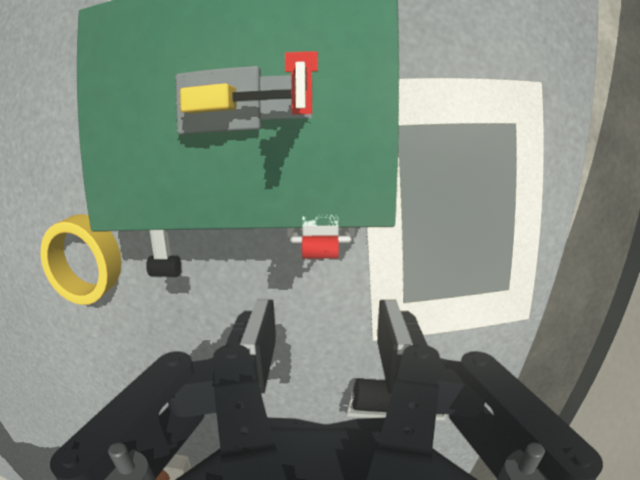

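Run:
```python
from h import *
c=robot.get_calibration('scene'); im=save('scene','s4'); 
cv2.imwrite('pics/s4c.png',cv2.resize(im[120:320,350:560,::-1],None,fx=3,fy=3,interpolation=cv2.INTER_CUBIC))
for n,p in [('handle',case(0,0,124)),('lidtop',case(0,-62,84)),('m28',case(0,-62,152)),('m45',case(0,-62,169)),('platetop',case(0,-62,168))]: print(n,np.round(proj(c,p),1))
hsv=cv2.cvtColor(im,cv2.COLOR_RGB2HSV)
for nm,m in (('red',cv2.inRange(hsv,(0,150,70),(5,255,255))|cv2.inRange(hsv,(174,150,70),(180,255,255))),('yel',cv2.inRange(hsv,(22,150,90),(32,255,255)))):
    n,l,s,ce=cv2.connectedComponentsWithStats(m)
    for i in range(1,n):
        if s[i,4]>8 and 120<ce[i][1]<330 and ce[i][0]>340: print(nm,ce[i].round(1),s[i].tolist())
```

```text
handle [443.1 223.8]
lidtop [455.2 254.5]
m28 [459.5 227.3]
m45 [460.7 220.2]
platetop [460.6 220.6]
red [462.5 219.7] [454, 217, 17, 6, 42]
red [416.8 248.6] [412, 243, 11, 12, 85]
yel [341.5 228.1] [322, 212, 40, 33, 1072]
yel [443.  222.4] [437, 215, 14, 17, 169]
```

View pics/s4c.png

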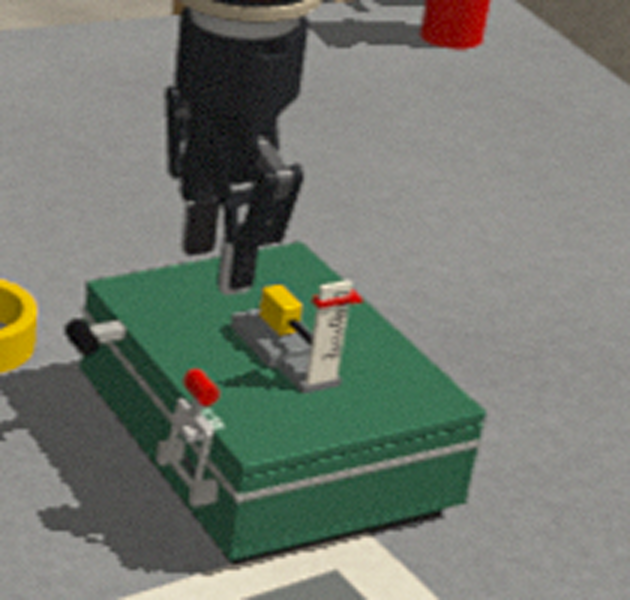

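```bash
cat > tri.py <<'E'
from h import *
def tri(rays):
    A=np.zeros((3,3));b=np.zeros(3)
    for o,d in rays:
        d=d/np.linalg.norm(d);P=np.eye(3)-np.outer(d,d);A+=P;b+=P@o
    p=np.linalg.solve(A,b); return p,[np.linalg.norm((np.eye(3)-np.outer(d,d)/(d@d))@(p-o)) for o,d in rays]
E
python3 - <<'E'
from tri import *
cs=robot.get_calibration('scene');cw=robot.get_calibration('wrist')
def cc(p): q=p-CC; return np.round([q@CX,q@CY,q[2]],1)
for n,w,s in [('mark',(303,86),(462.5,219.7)),('platetop',(300,85),(461.5,215)),('handle',(207,98),(443,222.4)),('bailknob',(320,246),(416.8,248.6))]:
    p,r=tri([ray(cs,*s),ray(cw,*w,True)]);print(n,cc(p),np.round(r,1))
for z in (124,128):
    P=[proj(cs,case(a,b,z+d)) for a in(-8,8) for b in(-16,16) for d in(-12,12)];P=np.array(P);print('handle box',z,P.min(0),P.max(0))
    print('wrist top face',np.round([proj(cw,case(a,b,z+12),True) for a in(-8,8) for b in(-16,16)],0).tolist())
for z in (150,155,160,165,170,175): print(z,np.round(proj(cs,case(0,-62,z)),1),np.round(proj(cw,case(0,-62,z),True),1))
E
python3 - <<'E'
import cv2
a=cv2.imread('pics/w7.png')[30:150,150:340]; b=cv2.imread('pics/s4.png')[195:265,420:490]
import numpy as np
a=cv2.resize(a,(760,480),interpolation=cv2.INTER_CUBIC); 
cv2.imwrite('pics/w7c.png',a)
E
```

```text
mark [  0.9 -63.  170.8] [2.1 2.1]
platetop [ -0.8 -61.6 181.3] [0.8 0.8]
handle [ -1.    0.2 127.7] [0.4 0.4]
bailknob [-98.5 -69.5 125.6] [0.1 0.1]
handle box 124 [435.56498415 214.76505844] [450.74530003 232.89360779]
wrist top face [[229.0, 106.0], [179.0, 110.0], [229.0, 80.0], [179.0, 85.0]]
handle box 128 [435.7733858  213.17972046] [450.98664376 231.32024085]
wrist top face [[227.0, 106.0], [177.0, 110.0], [227.0, 79.0], [176.0, 84.0]]
150 [459.4 228.1] [305.5  88.1]
155 [459.7 226. ] [305.   87.2]
160 [460.1 224. ] [304.5  86.3]
165 [460.4 221.9] [303.9  85.4]
170 [460.8 219.8] [303.3  84.4]
175 [461.1 217.7] [302.7  83.3]
```

View pics/w7c.png

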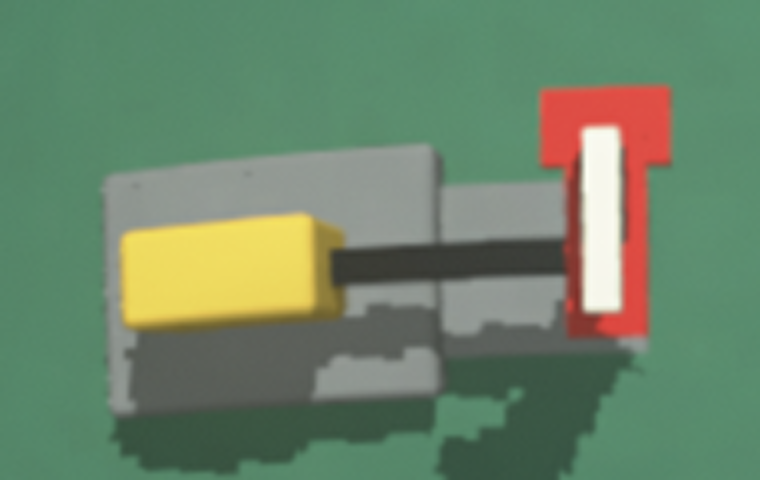

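{"op": "servo_tool", "data": {
  "targets": [
    [[-0.01, -0.01, 0], -0.12, 0.05],
    [[-0.02, -0.03, 0], -0.24, 0.05],
    [[-0.03, -0.05, 0], -0.36, 0.05],
    [[-0.05, -0.07, 0], -0.48, 0.05],
    [[-0.06, -0.09, 0], -0.6, 0.05],
    [[-0.07, -0.098, 0], -0.72, 0.05],
    [[-0.074, -0.1, 0], -0.84, 0.05],
    [[-0.074, -0.1, 0], -0.96, 0.05],
    [[-0.074, -0.1, 0], -1.08, 0.05],
    [[-0.074, -0.1, 0], -1.2, 0.05]
  ]
}}

```text
time: 26.45
ee_pos: [570.6, 202.7, 225.4]
ee_rot: [-0.0, 0.791, 0.612, -0.0]
force: [0.9, 0.2, -0.7]
gripper_width: 49.8
```

{"op": "servo_tool", "data": {
  "targets": [
    [[0, 0, 0], -0.12, 0.05],
    [[0, 0, 0], -0.24, 0.05],
    [[0, 0, 0.01], -0.36, 0.05],
    [[0, 0, 0.03], -0.368, 0.05],
    [[0, 0, 0.03], -0.368, 0.05],
    [[0, 0, 0.03], -0.368, 0.05],
    [[0, 0, 0.03], -0.368, 0.05]
  ]
}}

```text
time: 27.03
ee_pos: [571.0, 202.8, 196.6]
ee_rot: [-0.0, 0.669, 0.744, 0.0]
force: [0.5, -0.1, 0.9]
gripper_width: 50.1
```

Run:
```python
from h import *
go(case(-1,0,129),96.1)
cw=robot.get_calibration('wrist');save('wrist','w8');print(cw['T'].round(2).tolist())
print('handle top',np.round(proj(cw,case(0,0,136),True)))
for z in (160,165,170,175): print(z,np.round(proj(cw,case(0,-62,z),True),1))
```

```text
t 27.03 at [571.  202.8 196.6] w 50.1 F [ 0.5 -0.1  0.9] shift [-0.0005  0.0016  0.0676] turn -0.00021961672127386467 q [ 0.28  0.41 -0.88  1.61  0.32  1.28  1.02]
[[-0.11, 0.94, 0.31, 490.07], [0.99, 0.1, 0.03, 193.81], [0.0, 0.32, -0.95, 325.26], [0.0, 0.0, 0.0, 1.0]]
handle top [327. 276.]
160 [327.3 390.2]
165 [327.4 395.9]
170 [327.4 401.7]
175 [327.4 407.8]
```

View pics/w8.png

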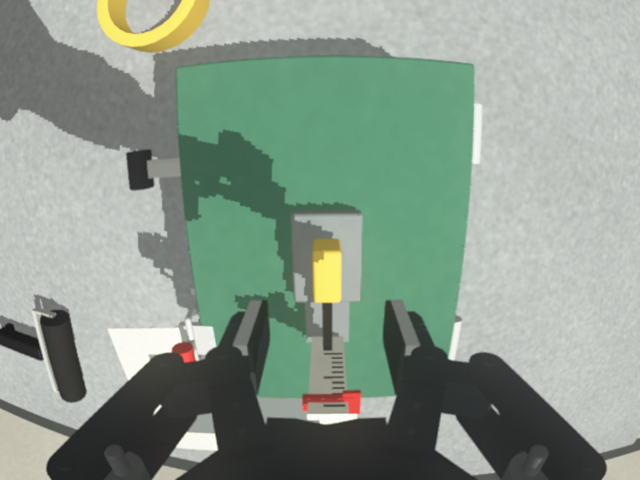

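{"op": "servo_tool", "data": {
  "targets": [
    [[0, 0.002, 0.03], 0, 0.05],
    [[0, 0.002, 0.05], 0, 0.05],
    [[0, 0.002, 0.063], 0, 0.05],
    [[0, 0.002, 0.067], 0, 0.05],
    [[0, 0.002, 0.067], 0, 0.05],
    [[0, 0.002, 0.067], 0, 0.03],
    [[0, 0.002, 0.067], 0, 0.01],
    [[0, 0.002, 0.067], 0, 0.005],
    [[0, 0.002, 0.067], 0, 0.005],
    [[0, 0.002, 0.067], 0, 0.005]
  ]
}}

```text
time: 27.92
ee_pos: [573.5, 203.4, 130.8]
ee_rot: [0.001, 0.668, 0.744, 0.001]
force: [-1.3, 0.3, 7.1]
gripper_width: 14.8
```

Run:
```python
from h import *
go(case(-1,0,129),96.1)
```

```text
t 27.92 at [573.5 203.4 130.8] w 14.8 F [-1.3  0.3  7.1] shift [-0.0008 -0.001   0.0018] turn 0.0008897202974280897 q [ 0.25  0.47 -0.85  1.67  0.38  1.17  0.98]
```

{"op": "servo_tool", "data": {
  "targets": [
    [[0, 0, -0.003], 0, 0.005],
    [[0, 0, -0.006], 0, 0.005],
    [[0, 0, -0.009], 0, 0.005],
    [[0, 0, -0.012], 0, 0.005],
    [[0, 0, -0.015], 0, 0.005],
    [[0, 0, -0.018], 0, 0.005],
    [[0, 0, -0.021], 0, 0.005],
    [[0, 0, -0.024], 0, 0.005],
    [[0, 0, -0.027], 0, 0.005],
    [[0, 0, -0.03], 0, 0.005]
  ]
}}

```text
time: 28.75
ee_pos: [573.4, 203.3, 159.3]
ee_rot: [-0.0, 0.668, 0.744, 0.001]
force: [6.6, 3.6, -8.4]
gripper_width: 14.6
```

{"op": "servo_tool", "data": {
  "targets": [
    [[0, 0, -0.003], 0, 0.005],
    [[0, 0, -0.006], 0, 0.005],
    [[0, 0, -0.008], 0, 0.005],
    [[0, 0, -0.01], 0, 0.005],
    [[0, 0, -0.01], 0, 0.005],
    [[0, 0, -0.01], 0, 0.005]
  ]
}}

```text
time: 29.25
ee_pos: [573.4, 203.5, 169.0]
ee_rot: [-0.0, 0.668, 0.744, 0.001]
force: [6.9, 5.2, -9.3]
gripper_width: 14.5
```

Run:
```python
from h import *
go(case(-1,0,129),96.1)
cw=robot.get_calibration('wrist');im=save('wrist','w9');cs=robot.get_calibration('scene');i2=save('scene','s9')
a=cv2.resize(im[230:460,200:460,::-1],(650,575),interpolation=cv2.INTER_CUBIC);cv2.imwrite('pics/w9c.png',a)
for z in (160,164,168,172): print(z,np.round(proj(cw,case(0,-60,z),True),1),np.round(proj(cw,case(0,-50,z),True),1),'scene',np.round(proj(cs,case(0,0,z)),1))
hsv=cv2.cvtColor(i2,cv2.COLOR_RGB2HSV)
for nm,m in (('red',cv2.inRange(hsv,(0,150,70),(5,255,255))|cv2.inRange(hsv,(174,150,70),(180,255,255))),('yel',cv2.inRange(hsv,(22,150,90),(32,255,255)))):
    n,l,s,ce=cv2.connectedComponentsWithStats(m)
    for i in range(1,n):
        if s[i,4]>8 and 120<ce[i][1]<330 and ce[i][0]>400: print(nm,ce[i].round(1),s[i].tolist())
```

```text
t 29.25 at [573.4 203.5 169. ] w 14.5 F [ 6.9  5.2 -9.3] shift [-0.0009 -0.0009  0.04  ] turn 0.00105736280771586 q [ 0.27  0.43 -0.87  1.63  0.34  1.24  1.01]
160 [326.6 418.1] [326.6 404.4] scene [445.1 209.4]
164 [326.6 423.6] [326.6 409.9] scene [445.3 207.7]
168 [326.6 429.2] [326.7 415.5] scene [445.6 206.1]
172 [326.6 435. ] [326.7 421.4] scene [445.8 204.4]
red [465.5 120.7] [459, 116, 16, 10, 42]
red [471.7 125.4] [461, 120, 19, 9, 46]
red [462.7 219.5] [455, 217, 16, 5, 41]
red [416.7 248.6] [412, 243, 11, 12, 86]
yel [447.8 209. ] [443, 202, 10, 14, 80]
```

View pics/w9c.png

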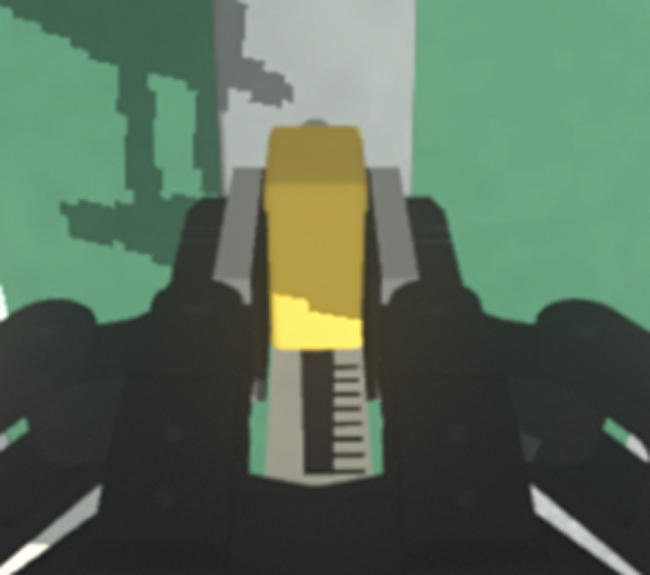

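Run:
```python
from h import *
cw=robot.get_calibration('wrist')
for z in (166,170,174,178): print(z,[np.round(proj(cw,case(0,y,z),True)[1],1) for y in (16,-16)])
im=cv2.imread('pics/w8.png');hsv=cv2.cvtColor(im,cv2.COLOR_BGR2HSV)
m=cv2.inRange(hsv,(0,130,60),(6,255,255))|cv2.inRange(hsv,(172,130,60),(180,255,255));m[:,:250]=0
ys,xs=np.nonzero(m);print('red w8',xs.min(),xs.max(),ys.min(),ys.max())
for x in range(305,362,5):
    q=np.nonzero(m[:,x])[0]; print(x,q.min(),q.max(),im[q.min():q.max()+1:3,x,2].tolist()) if len(q) else 0
# w8 camera: same tool orientation, tool at 571.0,202.8,196.6
e,M,s=tool(); T=np.array(cw['T']).copy(); T[:3,3]+=np.array([571.0,202.8,196.6])-e; c8=dict(camera_matrix=cw['camera_matrix'],T=T); print(T[:3,3])
for z in(160,164,168,172): print(z,[np.round(proj(c8,case(0,y,z),True)[1],1) for y in(-57,-62,-67)])
i=cv2.imread('pics/s9.png');cv2.imwrite('pics/s9c.png',cv2.resize(i[190:265,410:510],(800,600),interpolation=cv2.INTER_CUBIC))
```

```text
166 [np.float64(292.0), np.float64(357.7)]
170 [np.float64(296.6), np.float64(363.2)]
174 [np.float64(301.4), np.float64(368.9)]
178 [np.float64(306.5), np.float64(374.9)]
red w8 303 360 391 413
305 395 410 [126, 138, 151, 233, 240, 238]
310 395 401 [127, 158, 153]
315 395 401 [127, 138, 153]
320 395 401 [128, 137, 153]
325 395 401 [126, 143, 152]
330 395 401 [127, 140, 154]
335 394 401 [118, 129, 153]
340 394 401 [119, 146, 166]
345 391 401 [129, 232, 221, 240]
350 391 412 [124, 237, 219, 240, 240, 240, 240, 238]
355 391 412 [125, 237, 239, 239, 240, 239, 239, 239]
360 393 396 [188, 217]
[489.9768036  193.51099752 325.1288907 ]
160 [np.float64(383.5), np.float64(390.0), np.float64(396.2)]
164 [np.float64(388.0), np.float64(394.5), np.float64(400.8)]
168 [np.float64(392.7), np.float64(399.2), np.float64(405.4)]
172 [np.float64(397.4), np.float64(403.9), np.float64(410.2)]
```

View pics/s9c.png

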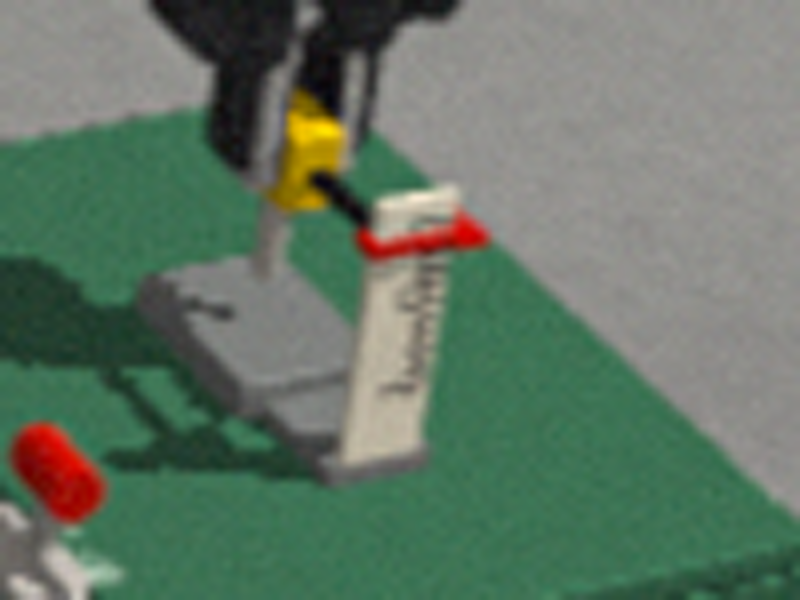

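{"op": "servo_tool", "data": {
  "targets": [
    [[0, 0, -0.002], 0, 0.005],
    [[0, 0, -0.004], 0, 0.005],
    [[0, 0, -0.006], 0, 0.005],
    [[0, 0, -0.006], 0, 0.005]
  ]
}}

```text
time: 29.68
ee_pos: [573.4, 203.6, 175.1]
ee_rot: [-0.0, 0.668, 0.744, 0.001]
force: [7.4, 5.1, -11.5]
gripper_width: 14.5
```

Run:
```python
from h import *
go(case(-1,0,129),96.1)
cs=robot.get_calibration('scene');i2=save('scene','s10')
i=i2[:,:,::-1];cv2.imwrite('pics/s10c.png',cv2.resize(i[195:240,430:490],(800,600),interpolation=cv2.INTER_CUBIC))
for y in (-16,-30,-45,-56,-62):print(y,[((np.array(proj(cs,case(0,y,z)))-[430,195])*13.33).round(0).tolist() for z in (165,168,171)])
```

```text
t 29.68 at [573.4 203.6 175.1] w 14.5 F [  7.4   5.1 -11.5] shift [-0.0011 -0.0009  0.0461] turn 0.0012433992918459466 q [ 0.27  0.43 -0.87  1.63  0.34  1.25  1.01]
-16 [[255.0, 213.0], [258.0, 196.0], [260.0, 180.0]]
-30 [[300.0, 256.0], [303.0, 240.0], [305.0, 223.0]]
-45 [[349.0, 303.0], [352.0, 287.0], [354.0, 270.0]]
-56 [[385.0, 339.0], [388.0, 322.0], [391.0, 305.0]]
-62 [[405.0, 358.0], [408.0, 341.0], [411.0, 325.0]]
```

View pics/s10c.png

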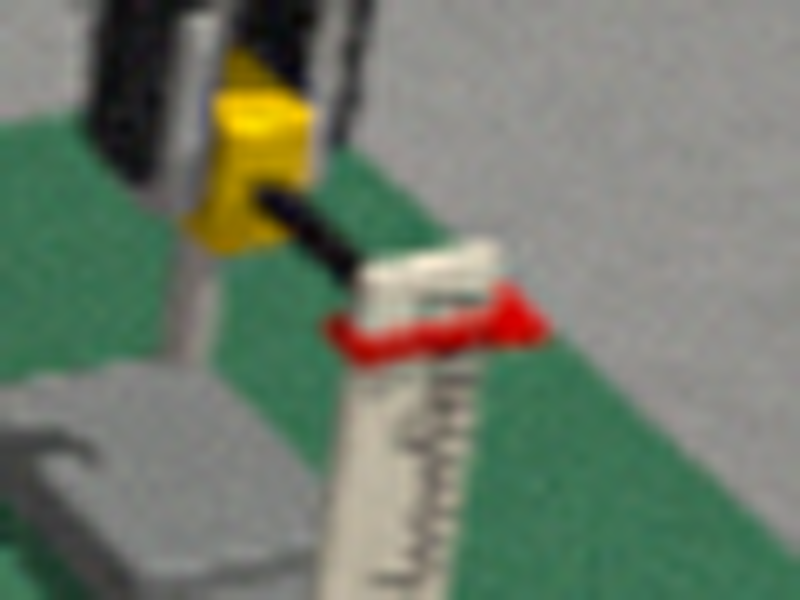

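{"op": "servo_tool", "data": {
  "targets": [
    [[0, 0, -0.0007], 0, 0.005],
    [[0, 0, -0.0007], 0, 0.005],
    [[0, 0, -0.0007], 0, 0.005],
    [[0, 0, -0.0007], 0, 0.005],
    [[0, 0, -0.0007], 0, 0.005],
    [[0, 0, -0.0007], 0, 0.005],
    [[0, 0, -0.0007], 0, 0.005],
    [[0, 0, -0.0007], 0, 0.005],
    [[0, 0, -0.0007], 0, 0.005],
    [[0, 0, -0.0007], 0, 0.005]
  ]
}}

```text
time: 30.57
ee_pos: [573.4, 203.6, 175.4]
ee_rot: [-0.0, 0.668, 0.744, 0.001]
force: [8.1, 4.7, -11.8]
gripper_width: 15.0
```

{"op": "servo_tool", "data": {
  "targets": [
    [[0, 0, 0], 0, 0.005],
    [[0, 0, 0], 0, 0.005],
    [[0, 0, 0], 0, 0.005],
    [[0, 0, 0], 0, 0.005],
    [[0, 0, 0], 0, 0.005],
    [[0, 0, 0], 0, 0.005],
    [[0, 0, 0], 0, 0.005],
    [[0, 0, 0], 0, 0.005],
    [[0, 0, 0], 0, 0.005],
    [[0, 0, 0], 0, 0.005]
  ]
}}

```text
time: 31.4
ee_pos: [573.4, 203.6, 175.4]
ee_rot: [-0.0, 0.668, 0.744, 0.001]
force: [8.3, 6.6, -11.0]
gripper_width: 14.2
```

Run:
```python
from tri import *
go(case(-1,0,129),96.1)
cw=robot.get_calibration('wrist'); im=save('wrist','w11'); cs=robot.get_calibration('scene');i2=save('scene','s11')
def red(i):
    h=cv2.cvtColor(i,cv2.COLOR_RGB2HSV); return cv2.inRange(h,(0,150,60),(6,255,255))|cv2.inRange(h,(173,150,60),(180,255,255))
m=red(i2)[195:240,430:490]; 
for x in range(0,60): 
    q=np.nonzero(m[:,x])[0]
    if len(q): print(x+430,q.min()+195,q.max()+195,end='; ')
print()
for z in(166,168,170,172): print(z,[np.round(proj(cs,case(x,-66,z)),1).tolist() for x in(-15,0,15)])
```

```text
t 31.4 at [573.4 203.6 175.4] w 14.2 F [  8.3   6.6 -11. ] shift [-0.0011 -0.0009  0.0464] turn 0.0011958777208701116 q [ 0.27  0.43 -0.87  1.63  0.34  1.25  1.01]
455 219 220; 456 220 221; 457 220 221; 458 220 221; 459 220 221; 460 220 221; 461 219 221; 462 219 221; 463 219 221; 464 219 220; 465 219 220; 466 218 220; 467 217 220; 468 217 220; 469 218 220; 470 219 220; 
166 [[455.0, 223.7], [461.5, 222.4], [467.9, 221.2]]
168 [[455.1, 222.8], [461.6, 221.6], [468.1, 220.3]]
170 [[455.3, 222.0], [461.8, 220.7], [468.2, 219.5]]
172 [[455.4, 221.1], [461.9, 219.9], [468.4, 218.7]]
```

{"op": "servo_tool", "data": {
  "targets": [
    [[0, 0, 0.0], 0, 0.005],
    [[0, 0, 0.002], 0, 0.005],
    [[0, 0, 0.0045], 0, 0.005],
    [[0, 0, 0.007], 0, 0.005],
    [[0, 0, 0.0095], 0, 0.005],
    [[0, 0, 0.012], 0, 0.005],
    [[0, 0, 0.0145], 0, 0.005],
    [[0, 0, 0.017], 0, 0.005],
    [[0, 0, 0.0195], 0, 0.005],
    [[0, 0, 0.022], 0, 0.005]
  ]
}}

```text
time: 32.33
ee_pos: [573.4, 203.6, 153.8]
ee_rot: [-0.0, 0.668, 0.744, 0.001]
force: [5.1, 4.1, -6.8]
gripper_width: 14.7
```

{"op": "servo_tool", "data": {
  "targets": [
    [[0, 0, 0.0025], 0, 0.005],
    [[0, 0, 0.005], 0, 0.005],
    [[0, 0, 0.0075], 0, 0.005],
    [[0, 0, 0.01], 0, 0.005],
    [[0, 0, 0.0125], 0, 0.005],
    [[0, 0, 0.015], 0, 0.005],
    [[0, 0, 0.017], 0, 0.005],
    [[0, 0, 0.019], 0, 0.005],
    [[0, 0, 0.0205], 0, 0.005],
    [[0, 0, 0.022], 0, 0.005]
  ]
}}

```text
time: 33.17
ee_pos: [573.5, 203.4, 132.3]
ee_rot: [0.0, 0.668, 0.744, 0.001]
force: [4.3, 3.2, -2.9]
gripper_width: 14.8
```

{"op": "servo_tool", "data": {
  "targets": [
    [[0, 0, 0.001], 0, 0.005],
    [[0, 0, 0.002], 0, 0.005],
    [[0, 0, 0.0027], 0, 0.005],
    [[0, 0, 0.003], 0, 0.005],
    [[0, 0, 0.003], 0, 0.005],
    [[0, 0, 0.003], 0, 0.005]
  ]
}}

```text
time: 33.67
ee_pos: [573.5, 203.4, 130.7]
ee_rot: [0.001, 0.668, 0.744, 0.001]
force: [-0.1, 0.1, 9.0]
gripper_width: 14.8
```

{"op": "servo_tool", "data": {
  "targets": [
    [[0, 0, 0], 0, 0.015],
    [[0, 0, 0], 0, 0.03],
    [[0, 0, 0], 0, 0.05],
    [[0, 0, -0.02], 0, 0.05],
    [[0, 0, -0.06], 0, 0.05],
    [[0, 0, -0.1], 0, 0.05],
    [[0, 0, -0.14], 0, 0.05],
    [[0, 0, -0.15], 0, 0.05],
    [[0, 0, -0.15], 0, 0.05],
    [[0, 0, -0.15], 0, 0.05]
  ]
}}

```text
time: 34.5
ee_pos: [572.9, 202.7, 279.1]
ee_rot: [0.0, 0.668, 0.744, -0.0]
force: [0.2, -0.5, 0.1]
gripper_width: 50.1
```

Run:
```python
from h import *
a=save('scene','s12')[:,:,::-1]; 
cv2.imwrite('pics/f.png',cv2.resize(a[180:380,120:520],(800,400)))
hsv=cv2.cvtColor(a,cv2.COLOR_BGR2HSV)
n,l,s,ce=cv2.connectedComponentsWithStats(cv2.inRange(hsv,(22,150,90),(32,255,255)))
print([(ce[i].round(1),s[i].tolist()) for i in range(1,n) if s[i,4]>50]); go((0,0,0))
```

```text
[(array([341.5, 228.1]), [322, 212, 40, 33, 1070]), (array([443. , 222.5]), [437, 215, 14, 17, 168])]
t 34.55 at [572.5 202.4 278. ] w 49.7 F [ 0.9 -0.1  0.6] shift [-0.14   -0.5904  0.2789] turn None q [ 0.29  0.36 -0.9   1.49  0.28  1.43  1.06]
```

Run:
```python
from h import *
def f(n,lo,hi,box):
    h=cv2.cvtColor(cv2.imread(n),cv2.COLOR_BGR2HSV);m=cv2.inRange(h,lo,hi);x0,y0,x1,y1=box;q=np.argwhere(m[y0:y1,x0:x1]);return len(q),(q.mean(0)[::-1]+[x0,y0]).round(1)
for b,lo,hi in (((405,235,430,260),(0,150,70),(5,255,255)),((140,230,210,280),(5,100,60),(14,210,255)),((140,285,195,365),(5,100,60),(14,210,255)),((250,310,350,380),(0,0,0),(180,255,45))):
    print([f('pics/%s.png'%n,lo,hi,b) for n in('s3','s4','s12')])
print(robot.finish_job())
```

```text
[(125, array([423.4, 245.1])), (83, array([416.8, 248.6])), (82, array([417. , 248.7]))]
[(415, array([176.2, 257.4])), (419, array([175.9, 257.5])), (418, array([176.2, 257.3]))]
[(439, array([165.1, 326.1])), (412, array([164.7, 324.9])), (435, array([165. , 326.2]))]
[(1625, array([306.3, 349. ])), (1726, array([307.1, 348.7])), (1732, array([307.2, 348.7]))]
the job is handed in; nothing more can be done
None
```

The job is done and handed in at about 35 s of the 208 s allowed. The hand-in gave no verdict.

- **Tins:** The copper tin stands upright in the white tray. Only the red and blue ink tins were on the bench. Both were upright on the case floor in the last picture before the lid closed. The blue tin was knocked about 3 cm aside during the run, so I found it again before picking it up.
- **Lid and bail:** I guided the lid shut by its knob and swung the bail over the lip. A wrist picture showed the red knob within about 2 mm of its closed position. Its position in the scene picture was the same before and after the pull.
- **Gauge:** I pulled the handle out about 44.5 mm and held it there for about 1.7 s at roughly 11 N. I then guided it back in at about 30 mm/s until it met its stop. The handle's picture position matches the one before the pull.
- **Final check:** The tray tin, bottle and roller had not shifted in the last picture. I did not re-measure the tape roll properly, but its position matches the picture taken before the pull.

**Disagreements:**
- **Marker height:** My camera estimates put the marker at 44 to 47 mm above the handle's home, while the task says at most 45 mm. The pointer was therefore level to within about 2 mm, as far as I could tell. The gripper hid the marker from the wrist camera at the end, so this rests on the scene camera and arm position.
- **Viewing limit:** I had used all 16 picture views, so the final check was by colour measurements only.

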